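# Take a flask out of a covered heating bath and close the bath again

### The arm

A 6-joint arm with a two-finger parallel gripper is mounted at the origin on the work surface. World frame = base frame: x ahead of the robot, y to its left, z up, the work surface at z = 0. Lengths are in mm, angles in rad, forces in N, time in s.
With the tool pointing down it reaches from about 300 to 775 mm from the base axis. Payload 14.6 kg.
Tool frame: the origin (TCP) lies on the centre line of the jaws, within the pads' length; the fingertips stand 22 mm ahead of it and the grasp point (between the pads) lies 3 mm ahead of it (manip.tcp_to_tips is the distance from the TCP to the fingertips, in mm); z points along the fingers, y is the direction in which the jaws open and shut (so a half turn about z gives the same grasp; the last joint's range is limited). The gripper opens to 94 mm and grips with 3 to 60 N. Pads are 16 mm wide; open, the fingers measure 119 mm over their backs; the gripper's body (75 mm by 177 mm) begins 78 mm behind the grasp point.
Start: joints at [1.271, 0.3, 1.521, -0, 1.321, -0.067], TCP at [126.885, 535.154, 227.446] pointing down, gripper open.
Joint ranges: [-3.03, 3.03], [-0.79, 2.21], [0.23, 2.52], [-1.04, 4.18], [0, 3.07], [-2.55, 2.55]. Speed limits (rad/s): [2.22, 2.22, 2.57, 3.14, 3.14, 3.14].

### API

Orientations are given as [roll, pitch, yaw] about the fixed x, y, z axes, in that order (R = Rz(yaw) Ry(pitch) Rx(roll)).
In Python, from cell import manip, vision, workorder gives the robot as it stands.
- The arm moves only by the tool carry_out, never from a script. Its argument "deltas" is a list of rows, each a list of 3 entries, a list of its own where there are three numbers: the shift along the tool's x, y, z in cm, then the turn about the tool's z in degrees, then the opening, from 0 (shut) to 1 (fully open). A call has 1 to 20 rows; each row shifts and turns the commanded pose from where the row before left it, along the tool's axes as they then stand; what a row does not reach is not made up. A row lasts 1/12 s, in which the tool goes at most 41.7 mm and 7.16 degrees, less where a joint would pass 70% of its speed; a pose out of reach is approached as far as the arm can. A call with a gripper value outside its range is refused whole. The fingers move at their own pace and stop on an object; "grip_force" is the grip in N (left out, the last holds). Time passes only in rows, so rows that do not move let the fingers close. It gives the time, the measured TCP pose, the force and the opening at its end, in the units of the state.
- manip.read_state(): the state, without advancing time (a new reading comes with each control period).
- vision.camera(name): name is "scene" or "top" or "wrist"; returns (picture, depth): 400x640x3 uint8, red, green, blue; 400x640 float32, mm along the optical axis (not along the pixel's ray), 0 where there is no reading.
- vision.calibration(name): a dict with "mtx" (3x3 intrinsics, pixels), "distortion" ([k1, k2, p1, p2, k3] as OpenCV has them; the pictures are not rectified), "eye" and "orientation" of the camera in the world. Camera axes: x right, y down, z forward; pixel columns grow to the right and rows downward; lengths in mm; the calibration is good to about 2 mm. A picture is of the moment at which its call begins: read the wrist's pose just before it. calibration takes no time and is no camera call; for the wrist camera it gives the pose at the moment of the call.
- workorder.sign_off(): hands the job in, once; it reports no verdict.
The state is a dict: "clock": time; "joints": joint angles; "qd": joint speeds; "effort": joint torques, N m; "eef_pos": TCP position; "eef_rot": TCP orientation; "wrist_force": force on the tool from outside, world axes, zero at the start; "moment": the same for the moment, N m; "finger_gap": finger opening in mm.
Only numpy, scipy, OpenCV 4.12 (cv2) and the standard library are available. Lean on these libraries where they do the work, as an engineer would, in place of code of your own. Each camera call takes 0.05 s, during which the arm holds its last target.

### The job

Get the stoppered flask out of the heating bath: clear both steel half covers into the drip tray, flat and side by side, then lift the flask out and set it gently upright, wholly on the round cork mat. Then close the bath again: each half cover flat on the rim on its own side just as it lay before (the one with a corner cut out goes round the fixed probe), and last the small knobbed lid flat and central over the neck hole. Do not drop or tip the flask, and leave the two bottles and the jar where they stand.

Things in the scene. Friction and masses are not known exactly. Their poses are not given: they have to be found in the camera images.
- bath: Fixed round heating bath, white, 194 mm across; flat black rim 105 mm high round a 140 mm basin, floor 30 mm above the bench. Origin on its axis at bench level. Grey console at its -x side, to 130 mm from the axis, 90 wide, 78 high. Black probe clip on the rim, 77 degrees from +x towards +y, 63 to 97 mm from the axis, 12 wide, 10 above the rim. The flask stands inside on the axis.
- cover_cut: Loose steel half disc, radius 85 mm, 4 thick, 250 g, neck notch (radius 16) in the straight edge, its +y corner cut out for the probe. Origin: underside below the handle's middle, 50 mm from the disc centre, 47 from the straight edge; x to the curved edge. Black bar handle along x, 34 long, 14 wide, 25 to 40 up. Place: on the rim, 50 to 52 mm along the bath's +x, x along the bath's x.
- cover_plain: Loose steel half cover like cover_cut (same sizes, handle, origin and axes) but with both corners whole. Its place: flat on the bath's rim on the console side, origin 50 to 52 mm from the bath's axis along the bath's -x, underside 105 mm high, its own x along the bath's -x. A slit of 6 to 10 mm stays between the straight edges of the two covers, and their handles end 33 mm from the bath's axis.
- flask: Loose amber glass conical flask with black rubber stopper, 200 g. Base 66 mm across, cone up to 76 mm, neck 24 mm across up to 110 mm, rim 29 mm across up to 116 mm, stopper 25 mm across, top at 132 mm. Origin at the centre of the underside, z up. It stands in the basin, underside 30 mm above the bench, and is too wide for the hole between the covers.
- hole_lid: Loose small steel lid, disc 50 mm across, 3 mm thick, with a black knob 20 mm across from 16 to 40 mm above its underside; 80 g. Origin at the centre of the underside. It starts on the bench. Its place: on top of the two half covers, underside 109 mm above the bench, centred on the bath's axis over the neck hole (32 mm across).
- tray: Fixed flat white plastic drip tray for the covers. Outside 236 mm along its x, 216 mm along its y, walls 3 mm thick and 12 mm high, floor 3 mm thick. Origin at the centre of the underside. Both covers fit flat beside one another with their handles along the tray's x, the middle of each half disc (6 mm from its origin, towards the straight edge) 57 mm to either side of the tray's centre.
- cork_mat: Round cork mat, 96 mm in diameter, 8 mm thick, fixed. Origin at the centre of the underside.
- reagent_bottle: Bystander: amber bottle with a black cap, 68 mm in diameter, 165 mm tall, loose. Origin at the centre of the underside.
- wash_bottle: Bystander: white wash bottle with a blue cap and a bent spout, 64 mm in diameter, 180 mm tall, loose. Origin at the centre of the underside.
- sample_jar: Bystander: clear glass jar with a white lid, 60 mm in diameter, 75 mm tall, loose. Origin at the centre of the underside.
Not all that is in view belongs to the job. Leave any purple or yellow look-alike of the flask alone.

How it is judged:
By the outcome, as a careful person would: the job done as asked, in the order asked, and still so for the second after the job is handed in, with the robot touching nothing.
It also fails if it takes over 138 s, if anything falls off the work surface, if the arm or the gripper's body presses on something with over 40 N, if the wrist force passes 120 N, or if a joint passes its speed limit or range.

## Working session

There is one attempt and no reset: what is moved stays moved. The work goes in short steps, Python scripts to look and compute and a tool call to move; the robot and the scene stay as the last step left them, time stands still between calls to the robot, and variables do not carry over. Pictures are saved under pics/ and viewed, and the job is handed in when it is done.

Besides the shell and the picture viewer there is one more tool, called after "Request:" in YAML: its name, and indented under it one key for each argument. carry_out: Moves the arm, as the interface text tells. Its arguments: {"type":"object","properties":{"deltas":{"type":"array","items":{"type":"array"}},"grip_force":{"type":"number"}},"required":["deltas"]}

```bash
ls; mkdir -p pics; cat > h.py <<'E'
import numpy as np, cv2
from cell import manip, vision, workorder
def shot(n,fn=None):
    c=vision.calibration(n); im,d=vision.camera(n)
    if fn: cv2.imwrite('pics/'+fn,cv2.cvtColor(im,cv2.COLOR_RGB2BGR))
    return im,d,c
def Rm(c):
    o=np.array(c['orientation'],float)
    if o.shape==(3,3): return o
    r,p,y=o
    cx,sx,cy,sy,cz,sz=np.cos(r),np.sin(r),np.cos(p),np.sin(p),np.cos(y),np.sin(y)
    return np.array([[cz,-sz,0],[sz,cz,0],[0,0,1]])@np.array([[cy,0,sy],[0,1,0],[-sy,0,cy]])@np.array([[1,0,0],[0,cx,-sx],[0,sx,cx]])
def ray(c,uv):
    uv=np.array(uv,float).reshape(-1,1,2)
    p=cv2.undistortPoints(uv,np.array(c['mtx'],float),np.array(c['distortion'],float)).reshape(-1,2)
    return np.c_[p,np.ones(len(p))]@Rm(c).T
def onz(c,uv,z):
    r=ray(c,uv); e=np.array(c['eye'],float); return e+r*((z-e[2])/r[:,2])[:,None]
def cloud(c,d):
    v,u=np.mgrid[0:d.shape[0],0:d.shape[1]]
    r=ray(c,np.c_[u.ravel(),v.ravel()]); P=np.array(c['eye'],float)+r*d.ravel()[:,None]
    return P.reshape(d.shape+(3,))
E
python3 - <<'E'
from h import *
print(manip.read_state())
for n in('scene','top','wrist'):
    im,d,c=shot(n,n+'0.png'); print(n,c,(d>0).mean())
    np.savez(n+'0.npz',im=im,d=d)
E
```

```text
pics
{'clock': 0.0, 'joints': array([ 1.27136841e+00,  3.00464104e-01,  1.52157873e+00, -2.73969204e-05,
        1.32071186e+00, -6.65625426e-02]), 'qd': array([-0.00152814, -0.00060168,  0.00048433, -0.00076447,  0.00226793,
       -0.00180977]), 'effort': array([-1.68480554e-03, -5.31812561e+01, -3.52721214e+01,  7.07562268e-02,
        2.46234139e-02, -1.05894815e-04]), 'eef_pos': array([126.8398096 , 534.92756205, 226.89115199]), 'eef_rot': array([-3.14043142e+00, -5.08132278e-05,  2.90873405e+00]), 'wrist_force': array([0.03718566, 0.54000107, 0.24246266]), 'moment': array([-0.00581431,  0.03140381,  0.00097537]), 'finger_gap': 93.70757695045236}
scene {'mtx': array([[414.98812618,   0.        , 315.32133804],
       [  0.        , 414.98812618, 199.46455165],
       [  0.        ,   0.        ,   1.        ]]), 'distortion': array([-0.03715818,  0.        ,  0.        ,  0.        ,  0.        ]), 'eye': array([1233.52502791,   37.21609336,  912.42851073]), 'orientation': array([-2.43857548,  0.01611747,  1.66380385])} 0.9958984375
top {'mtx': array([[382.02807243,   0.        , 318.8764205 ],
       [  0.        , 382.02807243, 203.41216546],
       [  0.        ,   0.        ,   1.        ]]), 'distortion': array([-0.08071932,  0.        ,  0.        ,  0.        ,  0.        ]), 'eye': array([ 354.6268024 ,  -36.85732592, 1273.87274596]), 'orientation': array([-2.97176834, -0.01620368, -1.55855676])} 0.9962421875
wrist {'mtx': array([[341.9354215 ,   0.        , 323.16375613],
       [  0.        , 341.9354215 , 200.29036199],
       [  0.        ,   0.        ,   1.        ]]), 'distortion': array([-0.05862825,  0.        ,  0.        ,  0.        ,  0.        ]), 'eye': array([ 51.83626953, 552.69069323, 383.7464075 ]), 'orientation': array([ 2.87145236e+00, -1.62730983e-04,  1.33849930e+00])} 0.9959140625
```

View pics/scene0.png

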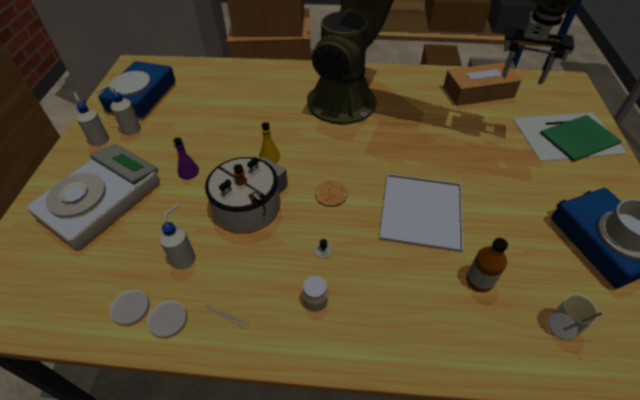

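View pics/top0.png

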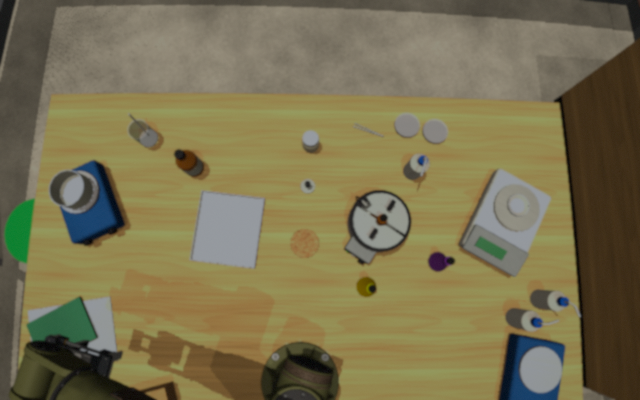

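View pics/wrist0.png

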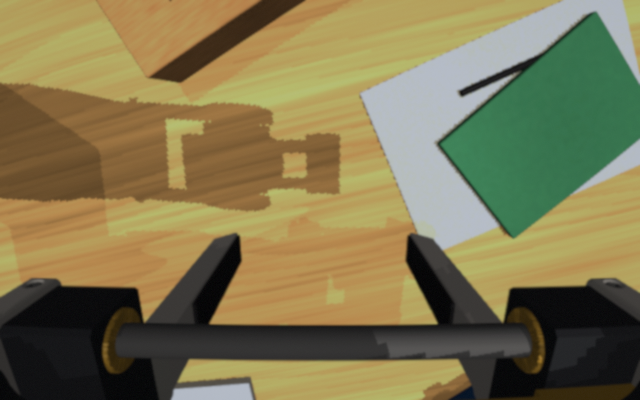

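The top view shows: bath (380,220), tray (228,230), cork mat (305,243), hole lid (308,185), jar (310,140), reagent bottle (187,160) and wash bottle (418,165). The flask candidates are amber, with its stopper in the bath's neck hole (382,220), yellow (367,287) and purple (440,260). The amber one in the bath fits the description. I'll enlarge it to confirm.

```bash
python3 - <<'E'
from h import *
for n,(x0,y0,x1,y1),k in(('top',(335,175,425,300),6),('scene',(190,120,300,235),6)):
    im=np.load(n+'0.npz')['im'][y0:y1,x0:x1]
    im=cv2.resize(im,None,fx=k*.8,fy=k*.8,interpolation=cv2.INTER_CUBIC); cv2.imwrite(f'pics/{n}_c.png',im[...,::-1])
E
```

```text
(no output)
```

View pics/top_c.png

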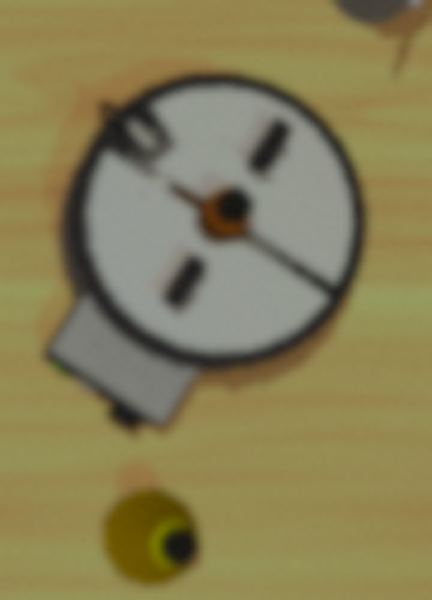

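View pics/scene_c.png

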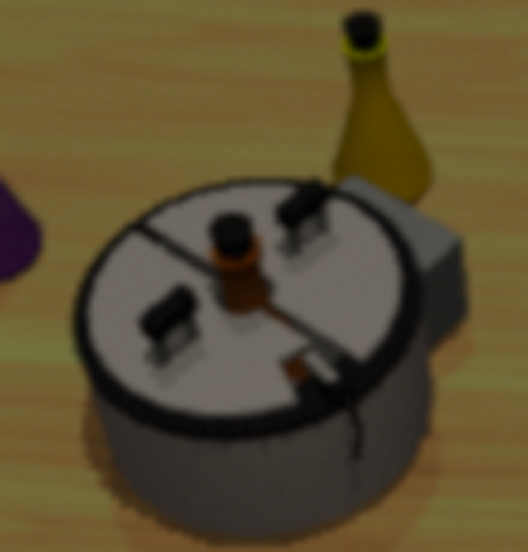

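```bash
cat > m.py <<'E'
from h import *
for n in('top','scene'):
    f=np.load(n+'0.npz'); im,d=f['im'],f['d']; c=vision.calibration(n); P=cloud(c,d)
    # rough region centres via top px
    B=P[...,:2]
    print(n,'table z',np.median(P[180:280,300:340,2]))
    hsv=cv2.cvtColor(im,cv2.COLOR_RGB2HSV)
    def circ(name,m,z=None):
        k,l,s,ce=cv2.connectedComponentsWithStats(m.astype(np.uint8))
        for i in range(1,k):
            if s[i,4]>40:
                cn,_=cv2.findContours((l==i).astype(np.uint8),0,2)
                pts=cn[0].reshape(-1,2)
                zz=z if z is not None else np.median(P[l==i][:,2])
                W=onz(c,pts,zz)[:,:2].astype(np.float32)
                (x,y),r=cv2.minEnclosingCircle(W); a=cv2.minAreaRect(W)
                print(name,s[i],'z',round(float(zz),1),'c',round(x,1),round(y,1),'r',round(r,1),'rect',np.round(a[0],1),np.round(a[1],1),round(a[2],2))
    X,Y,Z=P[...,0],P[...,1],P[...,2]
    work=(X>250)&(X<750)&(abs(Y)<450)
    circ('rim+covers',work&(Z>98)&(Z<116))
    circ('handles',work&(Z>122)&(Z<150))
    circ('hi',work&(Z>152)&(Z<200))
    circ('mid',work&(Z>60)&(Z<92))
    circ('low',work&(Z>5)&(Z<14))
    circ('white',(work&(hsv[...,1]<50)&(Z<20)&(hsv[...,2]>90)))
E
python3 m.py; python3 -c "
from h import *
im=np.load('top0.npz')['im'];hsv=cv2.cvtColor(im,cv2.COLOR_RGB2HSV)
for p in[(228,230),(305,243),(308,188),(310,185),(280,240),(400,230)]:print(p,hsv[p[1],p[0]])"
```

```text
top table z -0.3539795506339942
rim+covers [175 150  22  20 157] z 107.9 c 690.6 372.2 r 34.6 rect [689.5 369.7] [62.1 65. ] 48.08
rim+covers [410 153  14  20 119] z 109.2 c 691.6 -370.3 r 32.1 rect [ 693.1 -360.8] [39.2 64.1] 81.27
rim+covers [ 349  190   63   62 2721] z 107.3 c 508.7 -240.0 r 100.9 rect [ 505.4 -243.1] [190.1 193.1] 0.56
handles [176 152  15  12  84] z 127.1 c 692.1 373.8 r 22.4 rect [688.9 370.6] [32.6 44. ] 39.59
handles [415 155  13  12  81] z 141.7 c 691.0 -369.4 r 20.3 rect [ 689.9 -371. ] [30.1 39.2] 34.5
handles [386 200  10  11  56] z 143.0 c 548.7 -269.2 r 17.7 rect [ 548.3 -269.9] [14.2 35.4] 55.99
handles [369 228   9  11  54] z 143.6 c 460.4 -216.4 r 17.2 rect [ 461.7 -214.4] [14.  34.3] 55.99
handles [368 284   8   9  57] z 131.3 c 300.4 -211.6 r 12.3 rect [ 300.3 -211.1] [20.7 23.3] 89.72
hi [174 149  11  10  84] z 163.4 c 691.4 375.5 r 17.4 rect [692.6 374.3] [29.2 30.9] 4.56
hi [421 157   6  19  43] z 170.7 c 663.4 -366.6 r 29.6 rect [ 663.2 -367.1] [ 8.9 59. ] 76.83
hi [379 214   9   8  58] z 162.0 c 505.8 -242.1 r 12.6 rect [ 506.2 -242.2] [20.8 2
[... 2917 characters left out ...]
[386 174  77  50 297] z 9.4 c 440.3 256.8 r 128.6 rect [438.7 256.3] [219.5 150.8] 83.65
low [315 181  33  26 642] z 8.1 c 443.2 -5.6 r 49.2 rect [444.4  -5.4] [95.9 93.1] 4.48
low [380 225  83  27 275] z 9.8 c 565.3 244.3 r 113.4 rect [571.1 243.9] [219.1  84.9] 88.22
low [172 258  23  12  53] z 9.2 c 706.5 -366.5 r 28.3 rect [ 716.1 -361.5] [22.7 56.6] 27.65
white [ 379  176   82   73 4786] z 3.4 c 475.7 253.8 r 159.0 rect [476.8 252. ] [216.9 237.9] 83.86
white [315 244  17  13 102] z 2.8 c 635.8 -13.7 r 22.9 rect [637.3 -13. ] [37.2 41.9] 4.69
(228, 230) [107  15 158]
(305, 243) [ 17 140 149]
(308, 188) [ 30  23 101]
(310, 185) [33 27 85]
(280, 240) [ 28 107 150]
(400, 230) [ 42  18 140]
```

The crop confirms it: the amber flask's neck and stopper come out between the two covers. The yellow and purple ones stand outside on the bench. Next is a helper for the move arithmetic.

```bash
cat > go.py <<'E'
import sys
from h import *
# usage: go.py x y z yawdeg : tool-frame shift in cm (before turning) and turn
def go(x,y,z,yaw=None,s=None):
    s=s or manip.read_state(); p=s['eef_pos']; R=Rm({'orientation':s['eef_rot']})
    d=R.T@(np.array([x,y,z])-p)/10
    yw=np.degrees(s['eef_rot'][2]); t=0 if yaw is None else -((yaw-yw+180)%360-180)
    print('pos',np.round(p,1),'yaw',round(yw,2),'| total cm',np.round(d,2),'norm',round(float(np.linalg.norm(d)),2),'turn',round(float(t),2))
    return d
if __name__=='__main__':
    a=list(map(float,sys.argv[1:])); go(*a)
E
python3 go.py 480 250 300 147.35; python3 - <<'E'
from h import *
# leg 2 in tool frame at yaw 166.6
s=manip.read_state();R=Rm({'orientation':s['eef_rot']});print(R.T@np.array([507-480,-241-250,0])/10)
E
```

```text
pos [126.8 535.  227. ] yaw 166.66 | total cm [-40.94 -19.59  -7.28] norm 45.97 turn 19.31
[-1.39542774e+01 -4.71526918e+01  4.24044258e-02]
```

Request:
carry_out:
  deltas:
    - [[-1.2,-0.6,-0.5],0,1]
    - [[-2.4,-1.2,-0.5],0,1]
    - [[-2.6,-1.2,-0.5],0,1]
    - [[-2.6,-1.2,-0.5],0,1]
    - [[-2.6,-1.2,-0.5],0,1]
    - [[-2.6,-1.2,-0.5],0,1]
    - [[-2.6,-1.2,-0.5],0,1]
    - [[-2.6,-1.2,-0.5],0,1]
    - [[-2.6,-1.2,-0.5],0,1]
    - [[-2.6,-1.2,-0.5],0,1]
    - [[-2.6,-1.2,-0.5],0,1]
    - [[-2.6,-1.2,-0.5],0,1]
    - [[-2.6,-1.2,-0.5],0,1]
    - [[-2.6,-1.2,-0.5],0,1]
    - [[-2.6,-1.2,-0.5],0,1]
    - [[-2.6,-1.2,0],0,1]
    - [[-1.0,-2.2,0],0,1]
    - [[-0.7,-2.4,0],0,1]
    - [[-0.7,-2.4,0],0,1]
    - [[-0.7,-2.4,0],0,1]

```text
clock: 1.82
eef_pos: [481.5, 161.3, 302.6]
eef_rot: [-3.141, -0.0, 2.909]
wrist_force: [0.5, -1.1, -0.4]
finger_gap: 93.6
```

Request:
carry_out:
  deltas:
    - [[-0.7,-2.4,0],0,1]
    - [[-0.7,-2.4,0],0,1]
    - [[-0.7,-2.4,0],0,1]
    - [[-0.7,-2.4,0],0,1]
    - [[-0.7,-2.4,0],0,1]
    - [[-0.7,-2.4,0],0,1]
    - [[-0.7,-2.4,0],0,1]
    - [[-0.7,-2.4,0],0,1]
    - [[-0.7,-2.4,0],0,1]
    - [[-0.7,-2.4,0],0,1]
    - [[-0.7,-2.4,0],0,1]
    - [[-0.7,-2.4,0],0,1]
    - [[-0.7,-2.4,0],0,1]
    - [[-0.7,-2.4,0],0,1]
    - [[-0.7,-2.4,0],0,1]
    - [[0,0,0],4.8,1]
    - [[0,0,0],4.8,1]
    - [[0,0,0],4.8,1]
    - [[0,0,0],4.9,1]
    - [[0,0,0],0,1]

```text
clock: 3.48
eef_pos: [500.2, -211.8, 302.6]
eef_rot: [-3.141, -0.0, 2.567]
wrist_force: [-0.2, -0.3, -0.0]
finger_gap: 94.1
```

```bash
python3 - <<'E'
from h import *
from go import go
im,d,c=shot('wrist','w1.png'); np.savez('w1.npz',im=im,d=d,c=np.array(c,dtype=object))
print(c['eye'],c['orientation'],manip.read_state()['clock'])
go(507,-241,300,147.35)
E
```

```text
[ 435.56465074 -169.88754982  459.44622503] [ 2.87177958e+00 -8.02520505e-04  9.97210589e-01] 3.5333
pos [ 500.3 -211.7  302.7] yaw 147.42 | total cm [-2.14 -2.11  0.27] norm 3.02 turn 0.07
```

View pics/w1.png

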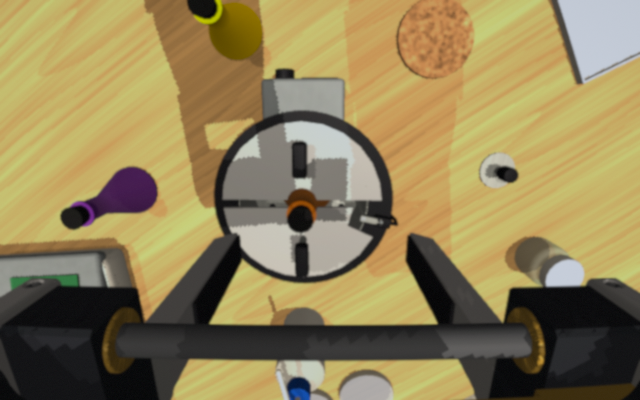

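The wrist view shows the bath centred at about (303,195), its handles at (300,160) and (302,258), the stopper at (300,215) and the probe clip at (375,218). The mat is at (435,38) and the lid at (499,172).

```bash
python3 - <<'E'
from h import *
f=np.load('w1.npz',allow_pickle=True);im,d,c=f['im'],f['d'],f['c'].item()
P=cloud(c,d);X,Y,Z=P[...,0],P[...,1],P[...,2]
ok=(d>0)&(X>250)&(X<720)&(Y>-400)&(Y<150)
v,u=np.mgrid[0:400,0:640]; ok&=(v<300)
def comp(name,m,z,mn=40):
    k,l,s,ce=cv2.connectedComponentsWithStats(m.astype(np.uint8))
    for i in range(1,k):
        if s[i,4]>mn:
            cn,_=cv2.findContours((l==i).astype(np.uint8),0,2); cn=max(cn,key=len)
            W=onz(c,cn.reshape(-1,2),z)[:,:2].astype(np.float32)
            (x,y),r=cv2.minEnclosingCircle(W);a=cv2.minAreaRect(W);e=cv2.fitEllipse(W)
            print(name,s[i],'medz',round(float(np.median(Z[l==i])),1),'circ',np.round((x,y,r),1),'rect',np.round(a[0],1),np.round(a[1],1),round(a[2],2),'ell',np.round(e[0],1),np.round(e[1],1))
comp('handle',ok&(Z>138)&(Z<150),145)
comp('stopper',ok&(Z>155)&(Z<170),162)
comp('rim',ok&(Z>98)&(Z<113),105,500)
comp('mat',ok&(Z>5)&(Z<14),8,200)
comp('lid',ok&(X>600)&(Y>-50)&(Y<30)&(im.astype(int).max(2)-im.min(2)<30),3)
comp('lidknob',ok&(X>590)&(Y>-60)&(Y<40)&(Z>30),40,20)
comp('console',ok&(Z>72)&(Z<84)&(X<480),78,100)
print('cover z',np.median(Z[(abs(Z-109)<5)&ok]),'table',np.median(Z[20:120,300:380]))
E
```

```text
handle [292 142  15  37 538] medz 144.2 circ [ 464.5 -214.7   17.2] rect [ 464.3 -214.8] [13.1 33.6] 56.41 ell [ 464.5 -214.6] [23.1 35.5]
handle [287 200  30  23 216] medz 145.4 circ [ 509.  -241.9   14.5] rect [ 505.7 -238.7] [28.8 19.4] 43.92 ell [ 510.4 -243.5] [26.9 30.8]
handle [295 244  14  33 439] medz 144.0 circ [ 549.8 -269.1   18. ] rect [ 549.4 -269.2] [13.2 35.2] 56.41 ell [ 550.2 -269.1] [22.9 37. ]
stopper [287 207  27  27 554] medz 161.5 circ [ 509.  -242.1   12.8] rect [ 509.  -242.1] [23.8 25. ] 13.54 ell [ 508.9 -242.1] [23.8 24.9]
rim [  213   110   180   173 20920] medz 108.2 circ [ 508.4 -242.7   97.2] rect [ 507.6 -242.5] [193.1 192.3] 57.03 ell [ 504.9 -241.3] [178.5 194.1]
mat [ 397    0   78   79 4814] medz 7.8 circ [441.2  -7.9  48.2] rect [443.2  -9.1] [96.2 91. ] 58.48 ell [441.1  -7.9] [94.2 94.5]
mat [553   0  43  84 580] medz 10.3 circ [536.6 145.4  57. ] rect [536.9 138.3] [113.8  22.7] 2.17 ell [546.1 141.9] [ 21.9 109.6]
mat [218   5  45  55 215] medz 10.7 circ [ 302.2 -210.9   33.2] rect [ 314.7 -205.7] [38.5 65.9] 22.12 ell [ 299.4 -212. ] [65.1 67.9]
lid [480 153  37  34 949] medz 3.1 circ [637.9 -12.8  27.3] rect [634.9 -14.1] [48.8 47.2] 80.0 ell [636.1 -13.5] [44.8 52.1]
lidknob [501 167  18  16 230] medz 39.1 circ [632.6 -15.   12.4] rect [633.1 -15.4] [23.1 19.4] 57.51 ell [633.  -15.5] [19.2 23.6]
console [210   6  24  26 131] medz 74.9 circ [ 304.2 -210.6   13.1] rect [ 307.9 -209.5] [16.7 25.6] 17.43 ell [ 298.9 -212.8] [25.5 33.5]
console [ 261   79   84   42 2843] medz 77.4 circ [ 419.5 -185.    48.7] rect [ 418.1 -184.3] [89.4 42.7] 57.0 ell [ 397.9 -172.7] [ 95.9 112.7]
cover z 108.25837353878848 table 0.005799664889394762
```

```bash
python3 go.py 545.4 -266.5 140 146.8
```

```text
pos [ 500.3 -211.7  302.7] yaw 147.42 | total cm [-6.75 -2.19 16.27] norm 17.75 turn 0.62
```

Request:
carry_out:
  deltas:
    - [[-1.7,-0.55,0],0.6,1]
    - [[-1.7,-0.55,1.0],0,0.6]
    - [[-1.7,-0.55,2.0],0,0.6]
    - [[-1.65,-0.54,2.5],0,0.6]
    - [[0,0,2.5],0,0.6]
    - [[0,0,2.5],0,0.6]
    - [[0,0,2.2],0,0.6]
    - [[0,0,1.5],0,0.6]
    - [[0,0,1.0],0,0.6]
    - [[0,0,0.57],0,0.6]
    - [[0,0,0.5],0,0.6]
    - [[0,0,0],0,0.6]
    - [[0,0,0],0,0.6]

```text
clock: 4.62
eef_pos: [545.6, -266.6, 140.5]
eef_rot: [3.142, 0.001, 2.562]
wrist_force: [-0.8, 0.5, 0.1]
finger_gap: 56.3
```

```bash
python3 go.py 545.4 -266.5 140 146.8; python3 -c "
from h import *
shot('wrist','w2.png')"
```

```text
pos [ 545.6 -266.6  140.5] yaw 146.8 | total cm [ 0.02 -0.    0.05] norm 0.05 turn -0.0
```

View pics/w2.png

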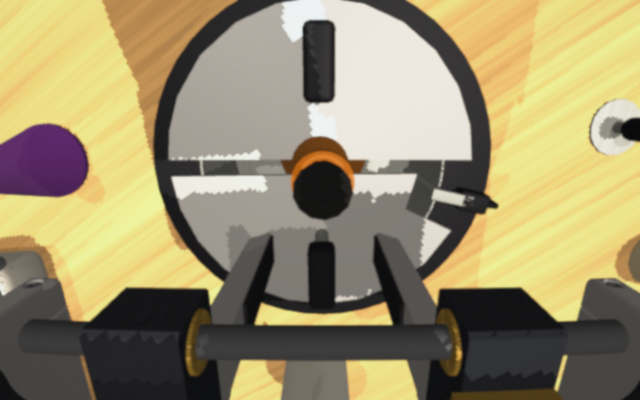

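The handle (321,275) sits midway between the pads (271 and 374). I'll close on it.

Request:
carry_out:
  deltas:
    - [[0,0,0],0,0.3]
    - [[0,0,0],0,0.1]
    - [[0,0,0],0,0]
    - [[0,0,0],0,0]
    - [[0,0,0],0,0]
    - [[0,0,0],0,0]
    - [[0,0,0],0,0]
  grip_force: 35

```text
clock: 5.25
eef_pos: [545.4, -266.5, 139.8]
eef_rot: [-3.141, 0.0, 2.562]
wrist_force: [0.5, 0.4, 0.5]
finger_gap: 13.7
```

```bash
python3 -c "
from h import *
s=manip.read_state();print(s['eef_pos'],s['eef_rot'],s['wrist_force'],s['moment'],s['finger_gap'])"
```

```text
[ 545.36203043 -266.48159609  139.78257156] [-3.14145346e+00  3.56067474e-05  2.56153748e+00] [0.45793355 0.38942281 0.5025878 ] [-0.00835115  0.04923241  0.07203856] 13.744975965795414
```

Request:
carry_out:
  deltas:
    - [[0,0,-0.1],0,0]
    - [[0,0,-0.2],0,0]
    - [[-0.1,0,-0.2],0,0]
    - [[-0.2,0,-0.4],0,0]
    - [[-0.2,0,-0.7],0,0]
    - [[0,0,-1.2],0,0]
    - [[-0.5,0,-1.8],0,0]
    - [[-0.7,0,-2.2],0,0]
    - [[0,0,-2.4],0,0]
    - [[0,0,-2.0],0,0]
    - [[0,0,-1.2],0,0]
    - [[0,0,-0.4],0,0]
    - [[0,0,0],0,0]

```text
clock: 6.33
eef_pos: [559.7, -275.8, 268.6]
eef_rot: [3.142, 0.001, 2.561]
wrist_force: [0.2, -0.8, -2.7]
finger_gap: 13.6
```

```bash
python3 go.py 539 244.8 260 173.9; python3 -c "
from h import *
shot('wrist','w3.png');print(manip.read_state()['moment'],manip.read_state()['finger_gap'])"
```

```text
pos [ 559.7 -275.8  268.6] yaw 146.76 | total cm [30.27 42.41  0.83] norm 52.11 turn -27.14
[-0.01811718 -0.04347427  0.00069778] 13.470921709264097
```

View pics/w3.png

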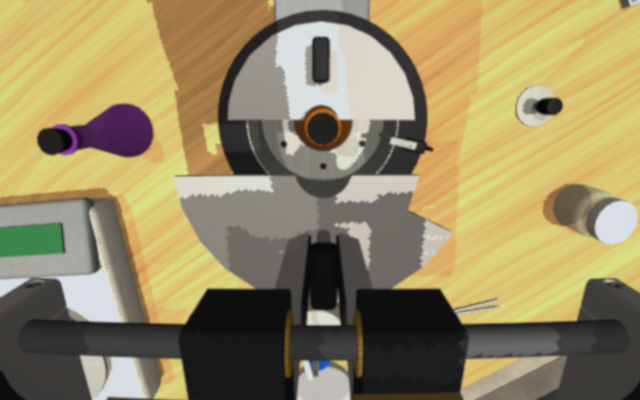

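The cover hangs level, the flask is undisturbed at (323,127), and the plain cover has not moved. I'll carry this one to the tray.

Request:
carry_out:
  deltas:
    - [[0.5,0.7,0],0,0]
    - [[1.0,1.4,0],0,0]
    - [[1.6,2.2,0],0,0]
    - [[1.7,2.4,0],0,0]
    - [[1.7,2.4,0],0,0]
    - [[1.7,2.4,0],0,0]
    - [[1.7,2.4,0],0,0]
    - [[1.7,2.4,0],0,0]
    - [[1.7,2.4,0],0,0]
    - [[1.7,2.4,0],0,0]
    - [[1.7,2.4,0],0,0]
    - [[1.7,2.4,0],0,0]
    - [[1.7,2.4,0],0,0]
    - [[1.7,2.4,0],0,0]
    - [[1.7,2.4,0],0,0]
    - [[1.7,2.4,0],0,0]
    - [[1.7,2.4,0],0,0]
    - [[1.7,2.3,0],0,0]
    - [[1.2,1.7,0],0,0]
    - [[0.5,0.6,0],0,0]

```text
clock: 8.05
eef_pos: [537.9, 248.6, 266.3]
eef_rot: [-3.14, -0.002, 2.564]
wrist_force: [-0.8, -0.3, -2.3]
finger_gap: 13.3
```

Request:
carry_out:
  deltas:
    - [[0,0,0],-3.1,0]
    - [[0,0,0],-5,0]
    - [[0,0,0],-6,0]
    - [[0,0,0],-6,0]
    - [[0,0,0],-5,0]
    - [[0,0,0],-2,0]
    - [[0,0,0],0,0]

```text
clock: 8.63
eef_pos: [538.7, 245.4, 266.9]
eef_rot: [-3.141, -0.001, 3.036]
wrist_force: [1.0, 0.4, -2.0]
finger_gap: 13.4
```

```bash
python3 go.py 539 244.8 60 173.9; python3 -c "
from h import *
im,d,c=shot('wrist','w4.png'); np.savez('w4.npz',im=im,d=d,c=np.array(c,dtype=object))"
```

```text
pos [538.7 245.4 266.9] yaw 173.94 | total cm [-0.06 -0.04 20.69] norm 20.69 turn 0.04
```

View pics/w4.png

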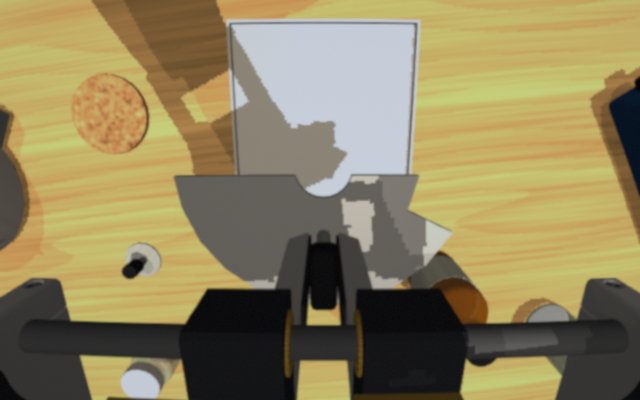

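```bash
python3 - <<'E'
from h import *
f=np.load('w4.npz',allow_pickle=True);c=f['c'].item()
A=onz(c,[[227,20],[421,20],[236,174],[411,174]],12)[:,:2];print(A.round(1))
v=A[1]-A[0];print(np.linalg.norm(v),np.degrees(np.arctan2(v[1],v[0])))
for i,j in((0,2),(1,3)):
    v=A[j]-A[i];print(np.degrees(np.arctan2(v[1],v[0])))
u=np.array([.9943,-.1063]);m=(A[0]+A[1])/2;print(m+118*u)
E
```

```text
[[357.2 157.1]
 [379.8 371.7]
 [530.6 138.7]
 [553.2 352.4]]
215.7240767847273 83.98695438609258
-6.075798187323847
-6.324488649803086
[485.79518368 251.84373896]
```

Request:
carry_out:
  deltas:
    - [[-0.48,0.07,0.8],0,0]
    - [[0,0,1.8],0,0]
    - [[0,0,2.4],0,0]
    - [[0,0,2.6],0,0]
    - [[0,0,2.6],0,0]
    - [[0,0,2.6],0,0]
    - [[0,0,2.6],0,0]
    - [[0,0,2.4],0,0]
    - [[0,0,1.8],0,0]
    - [[0,0,1.3],0,0]
    - [[0,0,0.9],0,0]
    - [[0,0,0.5],0,0]
    - [[0,0,0.2],0,0]
    - [[0,0,0],0,0]

```text
clock: 9.85
eef_pos: [544.2, 246.0, 43.0]
eef_rot: [3.141, 0.0, 3.034]
wrist_force: [0.5, 0.2, -2.6]
finger_gap: 14.1
```

Request:
carry_out:
  deltas:
    - [[0,0,0.2],0,0]
    - [[0,0,0.15],0,0]
    - [[0,0,0.1],0,0]
    - [[0,0,0.05],0,0]
    - [[0,0,0],0,0]
    - [[0,0,0],0,0]

```text
clock: 10.35
eef_pos: [544.0, 246.0, 37.9]
eef_rot: [3.142, 0.0, 3.034]
wrist_force: [0.4, 0.6, -3.1]
finger_gap: 13.6
```

Request:
carry_out:
  deltas:
    - [[0,0,0.05],0,0]
    - [[0,0,0.05],0,0]
    - [[0,0,0],0,0]
    - [[0,0,0],0,0]

```text
clock: 10.68
eef_pos: [544.1, 246.0, 37.7]
eef_rot: [3.142, 0.0, 3.035]
wrist_force: [-5.2, -2.0, 7.9]
finger_gap: 13.6
```

Request:
carry_out:
  deltas:
    - [[0,0,-0.05],0,0]
    - [[0,0,0],0,0.3]
    - [[0,0,0],0,0.5]
    - [[0,0,0],0,0.5]
    - [[0,0,0],0,0.5]
    - [[0,0,0],0,0.5]

```text
clock: 11.18
eef_pos: [544.0, 246.0, 37.2]
eef_rot: [3.142, 0.0, 3.034]
wrist_force: [-0.6, -0.2, -0.9]
finger_gap: 43.8
```

```bash
python3 go.py 544.1 246 140 146.8; python3 - <<'E'
from h import *
# plain cover grasp: handle centre (464.3,-214.8); 5 mm toward axis
u=np.array([np.cos(np.radians(-33.2)),np.sin(np.radians(-33.2))])
print(np.array([464.3,-214.8])+5*u)
E
```

```text
pos [544.  246.   37.2] yaw 173.86 | total cm [-1.000e-02  0.000e+00 -1.028e+01] norm 10.28 turn 27.06
[ 468.48382157 -217.53781612]
```

Request:
carry_out:
  deltas:
    - [[0,0,-0.5],0,0.5]
    - [[0,0,-1.5],0,0.5]
    - [[0,0,-2.5],0,0.5]
    - [[0,0,-3.0],0,0.5]
    - [[0,0,-3.0],0,0.5]
    - [[0,0,-3.0],0,0.5]
    - [[0,0,-3.0],0,0.5]
    - [[0,0,-2.5],2,0.5]
    - [[0,0,-1.5],5,0.5]
    - [[0,0,0],6,0.5]
    - [[0,0,0],6,0.5]
    - [[0,0,0],5,0.5]
    - [[0,0,0],3.1,0.5]
    - [[0,0,0],0,0.5]

```text
clock: 12.35
eef_pos: [543.9, 246.0, 242.6]
eef_rot: [3.141, 0.0, 2.559]
wrist_force: [0.6, 0.1, -0.3]
finger_gap: 46.8
```

```bash
python3 go.py 468.5 -217.5 240 146.8; python3 -c "
from h import *
shot('wrist','w5.png')"
```

```text
pos [543.9 246.  242.6] yaw 146.61 | total cm [-19.21 -42.85   0.26] norm 46.96 turn -0.19
```

View pics/w5.png

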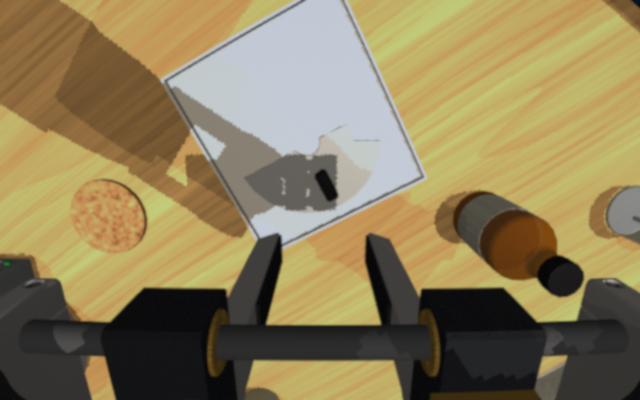

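The cut cover lies flat inside the tray, with its handle at (327,185). Next is the plain cover.

Request:
carry_out:
  deltas:
    - [[-0.5,-1.1,0],-0.2,0.6]
    - [[-0.9,-2.1,0],0,0.6]
    - [[-1.1,-2.4,0],0,0.6]
    - [[-1.1,-2.4,0],0,0.6]
    - [[-1.1,-2.4,0],0,0.6]
    - [[-1.1,-2.4,0],0,0.6]
    - [[-1.1,-2.4,0],0,0.6]
    - [[-1.1,-2.4,0],0,0.6]
    - [[-1.1,-2.4,0],0,0.6]
    - [[-1.1,-2.4,0],0,0.6]
    - [[-1.1,-2.4,0],0,0.6]
    - [[-1.1,-2.4,0],0,0.6]
    - [[-1.1,-2.4,0],0,0.6]
    - [[-1.1,-2.4,0],0,0.6]
    - [[-1.1,-2.4,0],0,0.6]
    - [[-1.1,-2.4,0],0,0.6]
    - [[-1.1,-2.4,0],0,0.6]
    - [[-1.1,-2.4,0],0,0.6]
    - [[-0.6,-1.6,0],0,0.6]
    - [[0,0,0],0,0.6]

```text
clock: 14.07
eef_pos: [471.4, -225.8, 242.2]
eef_rot: [-3.141, 0.0, 2.564]
wrist_force: [-0.7, 0.3, 0.6]
finger_gap: 56.5
```

```bash
python3 go.py 468.5 -217.5 140 146.8
```

```text
pos [ 471.4 -225.8  242.2] yaw 146.9 | total cm [ 0.7   0.54 10.22] norm 10.26 turn 0.1
```

Request:
carry_out:
  deltas:
    - [[0.35,0.27,0],0.1,0.6]
    - [[0.3,0.25,1.0],0,0.6]
    - [[0,0,2.0],0,0.6]
    - [[0,0,2.3],0,0.6]
    - [[0,0,2.2],0,0.6]
    - [[0,0,1.5],0,0.6]
    - [[0,0,0.8],0,0.6]
    - [[0,0,0.4],0,0.6]
    - [[0,0,0],0,0.6]
    - [[0,0,0],0,0.6]

```text
clock: 14.9
eef_pos: [470.4, -214.9, 140.9]
eef_rot: [3.142, 0.001, 2.564]
wrist_force: [1.1, 0.9, -0.3]
finger_gap: 56.1
```

```bash
python3 go.py 468.5 -217.5 140 146.8; python3 -c "
from h import *
shot('wrist','w6.png')"
```

```text
pos [ 470.4 -214.9  140.9] yaw 146.9 | total cm [ 0.02 -0.33  0.09] norm 0.34 turn 0.1
```

View pics/w6.png

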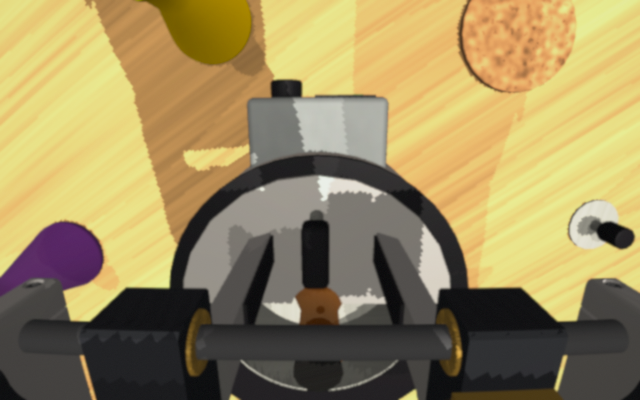

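Request:
carry_out:
  deltas:
    - [[0,-0.33,0.1],0.1,0.6]
    - [[0,0,0],0,0.6]
    - [[0,0,0],0,0.6]
    - [[0,0,0],0,0.6]

```text
clock: 15.28
eef_pos: [468.3, -218.0, 139.5]
eef_rot: [3.142, 0.0, 2.561]
wrist_force: [-0.4, 0.1, 0.1]
finger_gap: 56.4
```

Request:
carry_out:
  deltas:
    - [[0,0,0],0,0.3]
    - [[0,0,0],0,0.1]
    - [[0,0,0],0,0]
    - [[0,0,0],0,0]
    - [[0,0,0],0,0]
    - [[0,0,0],0,0]
    - [[0,0,0],0,0]
  grip_force: 35

```text
clock: 15.87
eef_pos: [468.3, -217.9, 139.3]
eef_rot: [-3.142, 0.0, 2.561]
wrist_force: [-0.6, -0.9, 1.0]
finger_gap: 13.9
```

```bash
python3 -c "
from h import *
s=manip.read_state();print(s['eef_pos'],s['eef_rot'],s['wrist_force'],s['moment'],s['finger_gap'])"
```

```text
[ 468.29821303 -217.88855868  139.26537299] [-3.14157741e+00  3.25678287e-05  2.56147153e+00] [-0.56297218 -0.85831487  0.95430032] [-0.09712017  0.05581109  0.01469385] 13.948124873632791
```

Request:
carry_out:
  deltas:
    - [[0,0,-0.1],0,0]
    - [[0,0,-0.2],0,0]
    - [[0.1,0,-0.2],0,0]
    - [[0.2,0,-0.4],0,0]
    - [[0.2,0,-0.7],0,0]
    - [[0,0,-1.2],0,0]
    - [[0.5,0,-1.8],0,0]
    - [[0.7,0,-2.2],0,0]
    - [[0,0,-2.4],0,0]
    - [[0,0,-2.0],0,0]
    - [[0,0,-1.2],0,0]
    - [[0,0,-0.4],0,0]
    - [[0,0,0],0,0]

```text
clock: 16.95
eef_pos: [454.2, -208.6, 268.3]
eef_rot: [3.141, 0.002, 2.562]
wrist_force: [-0.7, -0.3, -2.5]
finger_gap: 13.8
```

```bash
python3 go.py 427.8 258 260 173.9; python3 -c "
from h import *
shot('wrist','w7.png')"
```

```text
pos [ 454.2 -208.6  268.3] yaw 146.77 | total cm [27.78 37.58  0.78] norm 46.74 turn -27.13
```

View pics/w7.png

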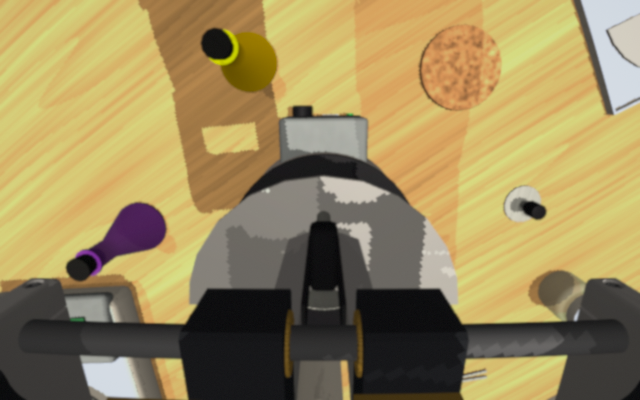

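Request:
carry_out:
  deltas:
    - [[0.5,0.7,0],0,0]
    - [[1.0,1.4,0],0,0]
    - [[1.54,2.09,0],0,0]
    - [[1.54,2.09,0],0,0]
    - [[1.54,2.09,0],0,0]
    - [[1.54,2.09,0],0,0]
    - [[1.54,2.09,0],0,0]
    - [[1.54,2.09,0],0,0]
    - [[1.54,2.09,0],0,0]
    - [[1.54,2.09,0],0,0]
    - [[1.54,2.09,0],0,0]
    - [[1.54,2.09,0],0,0]
    - [[1.54,2.09,0],0,0]
    - [[1.54,2.09,0],0,0]
    - [[1.54,2.09,0],0,0]
    - [[1.54,2.09,0],0,0]
    - [[1.54,2.09,0],0,0]
    - [[1.54,2.09,0],0,0]
    - [[1.1,1.4,0],0,0]
    - [[0.54,0.64,0],0,0]

```text
clock: 18.67
eef_pos: [426.6, 260.0, 266.1]
eef_rot: [-3.14, -0.001, 2.563]
wrist_force: [-0.1, -0.1, -2.1]
finger_gap: 13.7
```

Request:
carry_out:
  deltas:
    - [[0,0,0],-3.1,0]
    - [[0,0,0],-5,0]
    - [[0,0,0],-6,0]
    - [[0,0,0],-6,0]
    - [[0,0,0],-5,0]
    - [[0,0,0],-2,0]
    - [[0,0,0],0,0]
    - [[0,0,0],0,0]

```text
clock: 19.33
eef_pos: [427.4, 257.7, 266.8]
eef_rot: [-3.141, -0.001, 3.033]
wrist_force: [0.4, -0.6, -2.5]
finger_gap: 13.3
```

```bash
python3 go.py 427.8 258 40 173.9; python3 -c "
from h import *
shot('wrist','w8.png')"
```

```text
pos [427.4 257.7 266.8] yaw 173.76 | total cm [-0.05  0.04 22.68] norm 22.68 turn -0.14
```

View pics/w8.png

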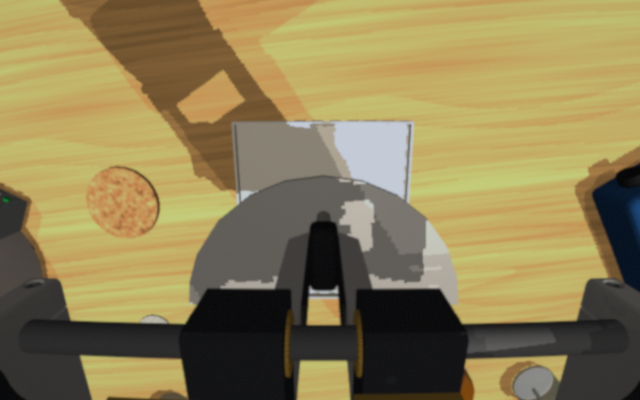

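Request:
carry_out:
  deltas:
    - [[0,0,0.8],-0.1,0]
    - [[0,0,1.8],0,0]
    - [[0,0,2.4],0,0]
    - [[0,0,2.6],0,0]
    - [[0,0,2.6],0,0]
    - [[0,0,2.6],0,0]
    - [[0,0,2.6],0,0]
    - [[0,0,2.4],0,0]
    - [[0,0,1.8],0,0]
    - [[0,0,1.3],0,0]
    - [[0,0,0.9],0,0]
    - [[0,0,0.5],0,0]
    - [[0,0,0.2],0,0]
    - [[0,0,0.1],0,0]
    - [[0,0,0.1],0,0]
    - [[0,0,0.1],0,0]
    - [[0,0,0],0,0]
    - [[0,0,0],0,0]

```text
clock: 20.88
eef_pos: [427.9, 258.1, 39.6]
eef_rot: [3.141, 0.001, 3.036]
wrist_force: [-0.1, -0.5, -3.4]
finger_gap: 13.9
```

Request:
carry_out:
  deltas:
    - [[0,0,0.1],0,0]
    - [[0,0,0.1],0,0]
    - [[0,0,0.05],0,0]
    - [[0,0,0.05],0,0]
    - [[0,0,0],0,0]
    - [[0,0,0],0,0]

```text
clock: 21.38
eef_pos: [427.8, 258.1, 37.2]
eef_rot: [3.141, 0.0, 3.036]
wrist_force: [-6.2, -4.5, 13.6]
finger_gap: 13.9
```

Request:
carry_out:
  deltas:
    - [[0,0,-0.08],0,0]
    - [[0,0,0],0,0]
    - [[0,0,0],0,0.3]
    - [[0,0,0],0,0.5]
    - [[0,0,0],0,0.5]
    - [[0,0,0],0,0.5]
    - [[0,0,0],0,0.5]

```text
clock: 21.97
eef_pos: [427.7, 258.0, 37.0]
eef_rot: [3.142, -0.0, 3.036]
wrist_force: [-0.5, 0.1, 0.1]
finger_gap: 43.7
```

```bash
python3 go.py 508.5 -242.3 127 147;  python3 -c "
from h import *
print(manip.read_state()['eef_pos'],manip.read_state()['eef_rot'])"
```

```text
pos [427.7 258.   37. ] yaw 173.96 | total cm [-13.3  -48.91  -9.  ] norm 51.47 turn 26.96
[427.73358394 258.0406997   37.01258753] [ 3.14157057e+00 -1.12402558e-06  3.03619935e+00]
```

Request:
carry_out:
  deltas:
    - [[0,0,-0.5],0,0.6]
    - [[0,0,-1.5],0,0.6]
    - [[0,0,-2.5],0,0.6]
    - [[0,0,-3.0],0,0.6]
    - [[0,0,-3.0],0,0.6]
    - [[0,0,-3.0],0,0.6]
    - [[0,0,-3.0],0,0.6]
    - [[0,0,-2.5],0,0.6]
    - [[0,0,-1.5],0,0.6]
    - [[-0.3,-1.2,0],0,0.6]
    - [[-0.6,-2.2,0],0,0.6]
    - [[-0.7,-2.7,0],0,0.6]
    - [[-0.7,-2.7,0],0,0.6]
    - [[-0.7,-2.7,0],0,0.6]
    - [[-0.7,-2.7,0],0,0.6]
    - [[-0.7,-2.7,0],0,0.6]
    - [[-0.7,-2.7,0],0,0.6]
    - [[-0.7,-2.7,0],0,0.6]
    - [[-0.7,-2.7,0],0,0.6]
    - [[-0.7,-2.7,0],0,0.6]

```text
clock: 23.63
eef_pos: [469.5, -27.0, 241.1]
eef_rot: [-3.142, -0.001, 3.036]
wrist_force: [0.7, 0.7, 0.0]
finger_gap: 56.5
```

Request:
carry_out:
  deltas:
    - [[-0.7,-2.7,0],0,0.6]
    - [[-0.7,-2.7,0],0,0.6]
    - [[-0.7,-2.7,0],0,0.6]
    - [[-0.7,-2.7,0],0,0.6]
    - [[-0.7,-2.7,0],0,0.6]
    - [[-0.7,-2.7,0],0,0.6]
    - [[-0.3,-1.5,0],0,0.6]
    - [[0,0,0],0,0.6]
    - [[0,0,0],0,0.6]

```text
clock: 24.38
eef_pos: [495.7, -205.9, 241.3]
eef_rot: [3.141, -0.001, 3.035]
wrist_force: [-0.5, 0.3, -0.9]
finger_gap: 56.6
```

```bash
python3 - <<'E'
from h import *
from go import go
im,d,c=shot('wrist','w9.png'); np.savez('w9.npz',im=im,d=d,c=np.array(c,dtype=object))
P=cloud(c,d);Z=P[...,2]
m=((Z>155)&(Z<170)&(d>0));v,u=np.mgrid[0:400,0:640];m&=(v<320)
k,l,s,ce=cv2.connectedComponentsWithStats(m.astype(np.uint8))
for i in range(1,k):
    if s[i,4]>60:
        cn,_=cv2.findContours((l==i).astype(np.uint8),0,2);W=onz(c,cn[0].reshape(-1,2),162)[:,:2].astype(np.float32);print(s[i],cv2.minEnclosingCircle(W))
go(508.5,-242.3,127)
E
```

```text
[260 221  33  33 637] ((508.5068054199219, -241.88641357421875), 12.931012153625488)
pos [ 495.9 -205.2  241.6] yaw 173.95 | total cm [-1.65 -3.56 11.45] norm 12.11 turn 0.0
```

View pics/w9.png

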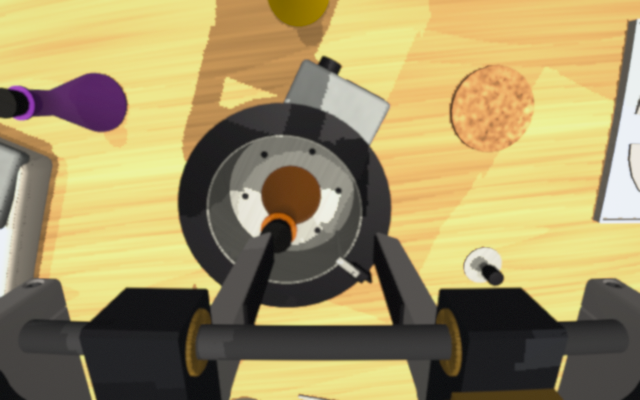

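The flask stands free in the basin with its stopper at (280,236), which works out to (508.5, -241.9). I'll align over it and descend to the neck.

Request:
carry_out:
  deltas:
    - [[-0.5,-1.1,0],0,0.7]
    - [[-0.7,-1.5,0],0,0.7]
    - [[-0.45,-0.92,0],0,0.7]
    - [[0,0,0],0,0.7]
    - [[0,0,0],0,0.7]
    - [[0,0,0],0,0.7]

```text
clock: 24.93
eef_pos: [509.0, -242.0, 242.0]
eef_rot: [3.141, -0.0, 3.037]
wrist_force: [0.8, 0.5, 0.3]
finger_gap: 66.1
```

```bash
python3 go.py 508.5 -242 128
```

```text
pos [ 509. -242.  242.] yaw 173.98 | total cm [ 4.00e-02 -1.00e-02  1.14e+01] norm 11.4 turn 0.0
```

Request:
carry_out:
  deltas:
    - [[0.04,0,0.8],0,0.6]
    - [[0,0,1.6],0,0.6]
    - [[0,0,2.0],0,0.6]
    - [[0,0,2.0],0,0.6]
    - [[0,0,2.0],0,0.6]
    - [[0,0,1.5],0,0.6]
    - [[0,0,0.9],0,0.6]
    - [[0,0,0.4],0,0.6]
    - [[0,0,0.2],0,0.6]
    - [[0,0,0],0,0.6]
    - [[0,0,0],0,0.6]
    - [[0,0,0],0,0.6]

```text
clock: 25.93
eef_pos: [508.9, -242.6, 128.9]
eef_rot: [-3.141, 0.001, 3.036]
wrist_force: [0.3, -0.3, -0.5]
finger_gap: 56.5
```

Request:
carry_out:
  deltas:
    - [[0,0,0],0,0.45]
    - [[0,0,0],0,0.35]
    - [[0,0,0],0,0.3]
    - [[0,0,0],0,0.25]
    - [[0,0,0],0,0.2]
    - [[0,0,0],0,0.15]
    - [[0,0,0],0,0.15]
    - [[0,0,0],0,0.15]
  grip_force: 20

```text
clock: 26.6
eef_pos: [508.7, -242.5, 128.1]
eef_rot: [-3.141, 0.0, 3.036]
wrist_force: [-0.7, -0.5, 1.2]
finger_gap: 27.5
```

```bash
python3 -c "
from h import *
s=manip.read_state();print(s['eef_pos'],s['eef_rot'],s['wrist_force'],s['moment'],s['finger_gap'])
shot('scene','s1.png')
im,_,_=shot('scene');cv2.imwrite('pics/s1c.png',cv2.resize(im[90:250,160:360],None,fx=3.5,fy=3.5)[...,::-1])"
```

```text
[ 508.653988   -242.53070541  128.13766219] [-3.14143770e+00  1.67043641e-04  3.03619187e+00] [-0.67752607 -0.51174535  1.18047104] [-0.06329034  0.04565086  0.03249527] 27.479924167906336
```

View pics/s1c.png

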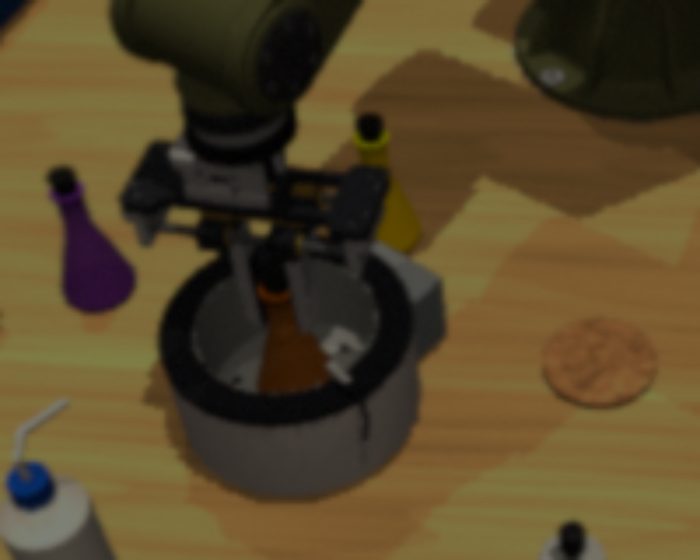

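Request:
carry_out:
  deltas:
    - [[0,0,0],0,0.15]
    - [[0,0,0],0,0.15]
    - [[0,0,0],0,0.15]
    - [[0,0,0],0,0.15]

```text
clock: 27.03
eef_pos: [508.7, -242.5, 128.1]
eef_rot: [-3.141, 0.0, 3.036]
wrist_force: [-0.2, -1.7, 1.5]
finger_gap: 27.5
```

Request:
carry_out:
  deltas:
    - [[0,0,0],0,0.45]
    - [[0,0,0],0,0.45]
    - [[0,0,0],0,0.45]
    - [[0,0,-0.4],0,0.45]
    - [[0,0,-0.4],0,0.45]
    - [[0,0,0],0,0.45]
    - [[0,0,0],0,0.3]
    - [[0,0,0],0,0.25]
    - [[0,0,0],0,0.15]
    - [[0,0,0],0,0.15]
    - [[0,0,0],0,0.15]
    - [[0,0,0],0,0.15]
    - [[0,0,0],0,0.15]

```text
clock: 28.12
eef_pos: [508.6, -242.5, 136.0]
eef_rot: [-3.142, -0.0, 3.036]
wrist_force: [-0.5, -1.1, -0.5]
finger_gap: 27.6
```

```bash
python3 -c "
from h import *
shot('wrist','w10.png')"
```

```text
(no output)
```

View pics/w10.png

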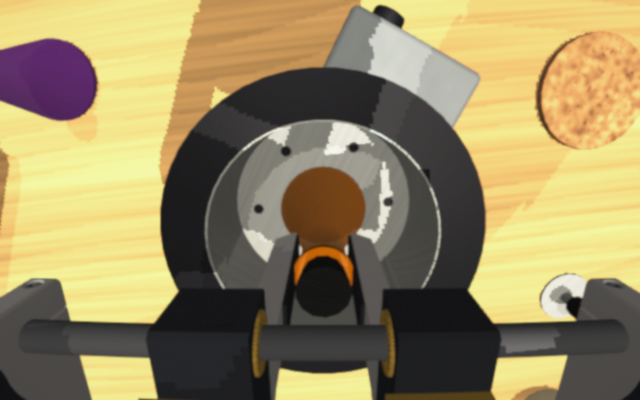

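The gap is 27.6 at both heights, so the pads bear on the flask's rim. I'll centre the pads on the rim (z 140–146) for an even grip.

Request:
carry_out:
  deltas:
    - [[0,0,0],0,0.45]
    - [[0,0,0],0,0.45]
    - [[0,0,0],0,0.45]
    - [[0,0,-0.4],0,0.45]
    - [[0,0,-0.5],0,0.45]
    - [[0,0,0],0,0.45]
    - [[0,0,0],0,0.3]
    - [[0,0,0],0,0.25]
    - [[0,0,0],0,0.15]
    - [[0,0,0],0,0.15]
    - [[0,0,0],0,0.15]
    - [[0,0,0],0,0.15]
    - [[0,0,0],0,0.15]
  grip_force: 25

```text
clock: 29.25
eef_pos: [508.6, -242.5, 145.0]
eef_rot: [-3.142, -0.0, 3.036]
wrist_force: [0.5, -1.2, 0.3]
finger_gap: 27.0
```

Request:
carry_out:
  deltas:
    - [[0,0,-0.1],0,0.15]
    - [[0,0,-0.2],0,0.15]
    - [[0,0,-0.4],0,0.15]
    - [[0,0,-0.7],0,0.15]
    - [[0,0,-1.0],0,0.15]
    - [[0,0,-1.2],0,0.15]
    - [[0,0,-1.4],0,0.15]
    - [[0,0,-1.4],0,0.15]
    - [[0,0,-1.4],0,0.15]
    - [[0,0,-1.3],0,0.15]
    - [[0,0,-1.0],0,0.15]
    - [[0,0,-0.7],0,0.15]
    - [[0,0,-0.4],0,0.15]
    - [[0,0,-0.2],0,0.15]
    - [[0,0,0],0,0.15]

```text
clock: 30.5
eef_pos: [508.6, -242.4, 259.1]
eef_rot: [-3.142, -0.0, 3.036]
wrist_force: [0.0, -0.9, -1.3]
finger_gap: 27.2
```

```bash
python3 - <<'E'
from h import *
from go import go
im,d,c=shot('wrist','w11.png')
P=cloud(c,d);X,Y,Z=P[...,0],P[...,1],P[...,2]
m=(d>0)&(Z>4)&(Z<14)&(abs(X-441)<70)&(abs(Y+8)<70)
cn,_=cv2.findContours(m.astype(np.uint8),0,2);cn=max(cn,key=len);W=onz(c,cn.reshape(-1,2),8)[:,:2].astype(np.float32);print(cv2.minEnclosingCircle(W))
print(go(441.2,-7.9,250))
E
```

```text
((440.9515075683594, -8.584315299987793), 48.701934814453125)
pos [ 508.5 -242.4  258.7] yaw 173.96 | total cm [ 9.16 22.61  0.88] norm 24.42 turn 0.0
[ 9.16248563 22.61394748  0.87984511]
```

View pics/w11.png

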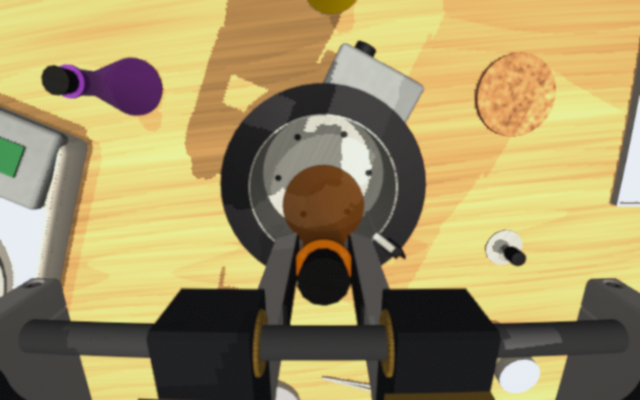

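The flask hangs upright at (325,215), clear of the bath. The mat is at (515,95), at (441, -8.3) in the world.

Request:
carry_out:
  deltas:
    - [[0.16,0.4,0],0,0.15]
    - [[0.32,0.8,0],0,0.15]
    - [[0.49,1.2,0],0,0.15]
    - [[0.65,1.6,0],0,0.15]
    - [[0.73,1.8,0],0,0.15]
    - [[0.73,1.8,0],0,0.15]
    - [[0.73,1.8,0],0,0.15]
    - [[0.73,1.8,0],0,0.15]
    - [[0.73,1.8,0],0,0.15]
    - [[0.73,1.8,0],0,0.15]
    - [[0.73,1.8,0],0,0.15]
    - [[0.73,1.8,0],0,0.15]
    - [[0.65,1.6,0],0,0.15]
    - [[0.49,1.2,0],0,0.15]
    - [[0.32,0.8,0],0,0.15]
    - [[0.2,0.5,0],0,0.15]
    - [[0,0,0],0,0.15]
    - [[0,0,0],0,0.15]
    - [[0,0,0],0,0.15]

```text
clock: 32.13
eef_pos: [441.7, -9.5, 259.0]
eef_rot: [-3.141, 0.0, 3.036]
wrist_force: [-0.4, 0.5, -1.9]
finger_gap: 27.1
```

```bash
python3 go.py 441.1 -8.3 123
```

```text
pos [441.7  -9.5 259. ] yaw 173.94 | total cm [ 0.07  0.12 13.6 ] norm 13.6 turn 0.0
```

Request:
carry_out:
  deltas:
    - [[0.05,0.1,0.4],0,0.15]
    - [[0,0,0.8],0,0.15]
    - [[0,0,1.2],0,0.15]
    - [[0,0,1.6],0,0.15]
    - [[0,0,1.8],0,0.15]
    - [[0,0,1.8],0,0.15]
    - [[0,0,1.6],0,0.15]
    - [[0,0,1.2],0,0.15]
    - [[0,0,0.9],0,0.15]
    - [[0,0,0.7],0,0.15]
    - [[0,0,0.5],0,0.15]
    - [[0,0,0.3],0,0.15]
    - [[0,0,0.2],0,0.15]
    - [[0,0,0.1],0,0.15]
    - [[0,0,0],0,0.15]
    - [[0,0,0],0,0.15]

```text
clock: 33.47
eef_pos: [441.3, -8.1, 128.3]
eef_rot: [3.142, 0.001, 3.036]
wrist_force: [0.3, 0.8, -1.8]
finger_gap: 27.4
```

Request:
carry_out:
  deltas:
    - [[0,0,0.15],0,0.15]
    - [[0,0,0.1],0,0.15]
    - [[0,0,0.1],0,0.15]
    - [[0,0,0.05],0,0.15]
    - [[0,0,0.05],0,0.15]
    - [[0,0,0],0,0.15]
    - [[0,0,0],0,0.15]

```text
clock: 34.05
eef_pos: [441.2, -8.1, 123.5]
eef_rot: [-3.142, -0.0, 3.036]
wrist_force: [0.2, 0.0, -1.7]
finger_gap: 27.3
```

Request:
carry_out:
  deltas:
    - [[0,0,0.05],0,0.15]
    - [[0,0,0],0,0.15]
    - [[0,0,0.03],0,0.15]
    - [[0,0,0],0,0.15]
    - [[0,0,0],0,0.15]

```text
clock: 34.47
eef_pos: [441.3, -8.1, 122.9]
eef_rot: [-3.142, 0.0, 3.036]
wrist_force: [0.3, -1.4, 0.7]
finger_gap: 27.4
```

Request:
carry_out:
  deltas:
    - [[0,0,0.02],0,0.15]
    - [[0,0,0],0,0.3]
    - [[0,0,0],0,0.33]
    - [[0,0,0],0,0.4]
    - [[0,0,0],0,0.5]
    - [[0,0,0],0,0.6]
    - [[0,0,0],0,0.6]
    - [[0,0,0],0,0.6]
    - [[0,0,-0.5],0,0.6]
    - [[0,0,-1.2],0,0.6]
    - [[0,0,-2],0,0.6]
    - [[0,0,-2.5],0,0.6]
    - [[0,0,-2.5],0,0.6]
    - [[0,0,-2.5],0,0.6]
    - [[0,0,-1.5],0,0.6]
    - [[0,0,-0.5],0,0.6]
    - [[0,0,0],0,0.6]

```text
clock: 35.88
eef_pos: [441.5, -8.1, 255.5]
eef_rot: [3.142, 0.002, 3.036]
wrist_force: [-0.5, 0.2, -0.7]
finger_gap: 56.4
```

```bash
python3 - <<'E'
from h import *
from go import go
im,d,c=shot('wrist','w12.png')
im,_,_=shot('scene');cv2.imwrite('pics/s2c.png',cv2.resize(im[90:280,180:480],None,fx=2.6,fy=2.6)[...,::-1])
go(427.7,258,37,173.96)
E
```

```text
pos [440.9  -8.  253.6] yaw 173.96 | total cm [ 4.08 26.32 21.67] norm 34.33 turn 0.0
```

View pics/s2c.png

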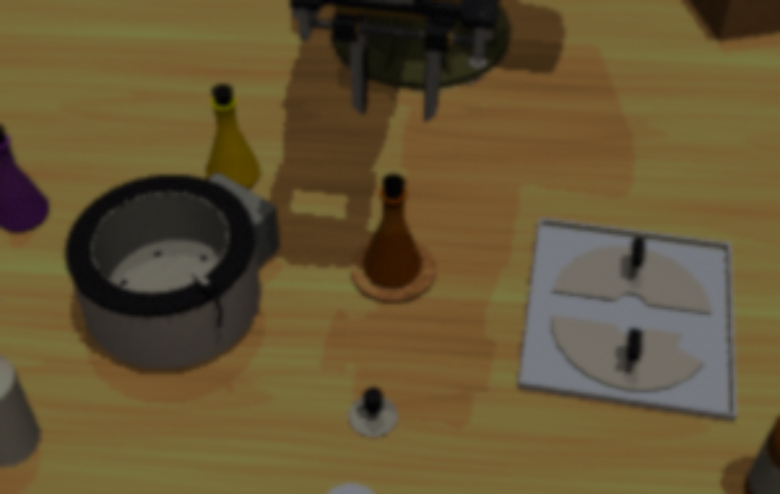

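View pics/w12.png

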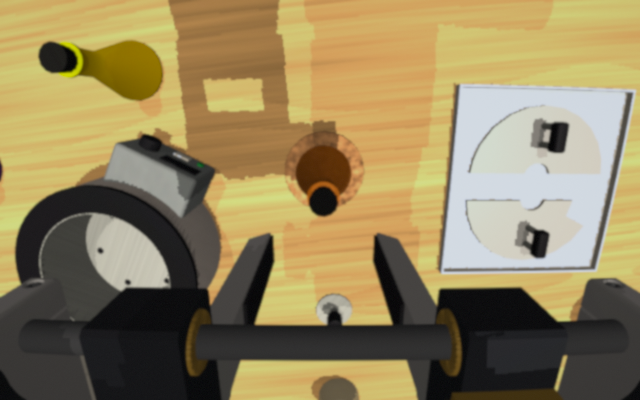

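The flask stands upright, centred on the mat at (323,175). Both covers lie flat in the tray. Next I'll fetch the plain cover.

Request:
carry_out:
  deltas:
    - [[0.15,1.0,0],0,0.6]
    - [[0.3,1.9,0],0,0.6]
    - [[0.37,2.4,0],0,0.6]
    - [[0.37,2.4,0],0,0.6]
    - [[0.37,2.4,0],0,0.6]
    - [[0.37,2.4,0],0,0.6]
    - [[0.37,2.4,0],0,0.6]
    - [[0.37,2.4,0],0,0.6]
    - [[0.37,2.4,0],0,0.6]
    - [[0.37,2.4,0],0,0.6]
    - [[0.37,2.4,0],0,0.6]
    - [[0.25,1.5,0],0,0.6]
    - [[0.05,0.32,0],0,0.6]
    - [[0,0,2],0,0.6]
    - [[0,0,3],0,0.6]
    - [[0,0,3],0,0.6]
    - [[0,0,3],0,0.6]
    - [[0,0,2.5],0,0.6]
    - [[0,0,1.5],0,0.6]
    - [[0,0,0],0,0.6]

```text
clock: 37.65
eef_pos: [426.5, 256.9, 101.0]
eef_rot: [-3.138, -0.005, 3.036]
wrist_force: [-0.1, -0.4, -0.4]
finger_gap: 56.3
```

```bash
python3 go.py 427.7 258 37.2 173.96
```

```text
pos [426.5 256.9 101. ] yaw 173.95 | total cm [-0.14  0.15  6.38] norm 6.38 turn -0.01
```

Request:
carry_out:
  deltas:
    - [[0,0,1.5],0,0.6]
    - [[0,0,1.5],0,0.6]
    - [[0,0,0.5],0,0.6]
    - [[0,0,0],0,0.6]
    - [[0,0,0],0,0.6]
    - [[0,0,0],0,0.6]

```text
clock: 38.15
eef_pos: [428.7, 258.1, 70.6]
eef_rot: [3.141, 0.001, 3.036]
wrist_force: [-0.3, 0.2, 0.5]
finger_gap: 56.7
```

```bash
python3 go.py 427.7 258 37.0 173.96
```

```text
pos [428.7 258.1  70.6] yaw 173.96 | total cm [ 0.1  -0.03  3.36] norm 3.36 turn -0.0
```

Request:
carry_out:
  deltas:
    - [[0.06,0,1.0],0,0.6]
    - [[0,0,1.2],0,0.6]
    - [[0,0,0.6],0,0.6]
    - [[0,0,0.3],0,0.6]
    - [[0,0,0.1],0,0.6]
    - [[0,0,0],0,0.6]
    - [[0,0,0],0,0.6]
    - [[0,0,0],0,0.6]

```text
clock: 38.82
eef_pos: [427.9, 258.1, 38.0]
eef_rot: [3.141, 0.001, 3.036]
wrist_force: [0.1, -0.1, -0.3]
finger_gap: 56.2
```

```bash
python3 go.py 427.7 258 37.0 173.96
```

```text
pos [427.9 258.1  38. ] yaw 173.96 | total cm [ 0.02 -0.01  0.1 ] norm 0.1 turn -0.0
```

Request:
carry_out:
  deltas:
    - [[0.01,0,0.04],0,0.4]
    - [[0,0,0],0,0.3]
    - [[0,0,0],0,0.1]
    - [[0,0,0],0,0]
    - [[0,0,0],0,0]
    - [[0,0,0],0,0]
    - [[0,0,0],0,0]
    - [[0,0,0],0,0]
  grip_force: 35

```text
clock: 39.48
eef_pos: [427.6, 258.0, 37.2]
eef_rot: [-3.142, 0.0, 3.036]
wrist_force: [0.2, -0.4, 0.7]
finger_gap: 13.8
```

```bash
python3 go.py 427.7 258 37.0 173.96;python3 -c "
from h import *
s=manip.read_state();print(s['eef_pos'],s['eef_rot'],s['wrist_force'],s['moment'],s['finger_gap'])"
```

```text
pos [427.6 258.   37.2] yaw 173.96 | total cm [-0.01 -0.    0.02] norm 0.02 turn 0.0
[427.60152675 258.04517264  37.15437644] [-3.14159161e+00  7.57748161e-07  3.03624679e+00] [ 0.18550781 -0.43656502  0.70950336] [ 0.01868559  0.01366968 -0.01336706] 13.759249042886985
```

Request:
carry_out:
  deltas:
    - [[0,0,-0.2],0,0]
    - [[0,0,-0.6],0,0]
    - [[0,0,-1.2],0,0]
    - [[0,0,-2.0],0,0]
    - [[0,0,-2.6],0,0]
    - [[0,0,-2.8],0,0]
    - [[0,0,-2.8],0,0]
    - [[0,0,-2.8],0,0]
    - [[0,0,-2.8],0,0]
    - [[0,0,-2.4],0,0]
    - [[0,0,-1.6],0,0]
    - [[0,0,-0.8],2,0]
    - [[0,0,0],5,0]
    - [[0,0,0],6,0]
    - [[0,0,0],6,0]
    - [[0,0,0],5,0]
    - [[0,0,0],3.2,0]
    - [[0,0,0],0,0]
    - [[0,0,0],0,0]

```text
clock: 41.07
eef_pos: [427.5, 257.9, 263.3]
eef_rot: [-3.142, -0.0, 2.563]
wrist_force: [0.1, -0.4, -2.6]
finger_gap: 13.6
```

```bash
python3 go.py 468.3 -217.9 260 146.76
```

```text
pos [427.5 257.9 263.3] yaw 146.87 | total cm [-29.42 -37.62   0.34] norm 47.76 turn 0.11
```

Request:
carry_out:
  deltas:
    - [[-0.5,-0.7,0],0.1,0]
    - [[-1.0,-1.3,0],0,0]
    - [[-1.65,-2.09,0],0,0]
    - [[-1.65,-2.09,0],0,0]
    - [[-1.65,-2.09,0],0,0]
    - [[-1.65,-2.09,0],0,0]
    - [[-1.65,-2.09,0],0,0]
    - [[-1.65,-2.09,0],0,0]
    - [[-1.65,-2.09,0],0,0]
    - [[-1.65,-2.09,0],0,0]
    - [[-1.65,-2.09,0],0,0]
    - [[-1.65,-2.09,0],0,0]
    - [[-1.65,-2.09,0],0,0]
    - [[-1.65,-2.09,0],0,0]
    - [[-1.65,-2.09,0],0,0]
    - [[-1.65,-2.09,0],0,0]
    - [[-1.65,-2.09,0],0,0]
    - [[-1.65,-2.09,0],0,0]
    - [[-1.0,-1.4,0],0,0]
    - [[-0.52,-0.78,0],0,0]

```text
clock: 42.73
eef_pos: [466.0, -220.1, 263.0]
eef_rot: [-3.141, -0.0, 2.559]
wrist_force: [0.8, 0.4, -3.6]
finger_gap: 13.8
```

Request:
carry_out:
  deltas:
    - [[0,0,0.5],0,0]
    - [[0,0,1.5],0,0]
    - [[0,0,2.0],0,0]
    - [[0,0,2.0],0,0]
    - [[0,0,1.5],0,0]
    - [[0,0,0.8],0,0]
    - [[0,0,0],0,0]
    - [[0,0,0],0,0]
    - [[0,0,0],0,0]
    - [[0,0,0],0,0]

```text
clock: 43.57
eef_pos: [467.0, -218.0, 181.2]
eef_rot: [3.141, 0.002, 2.56]
wrist_force: [-0.8, 1.0, -1.8]
finger_gap: 13.8
```

```bash
python3 go.py 468.3 -217.9 139.3 146.76
```

```text
pos [ 467.  -218.   181.2] yaw 146.68 | total cm [-0.1   0.08  4.19] norm 4.19 turn -0.08
```

Request:
carry_out:
  deltas:
    - [[-0.05,0.04,0.6],-0.1,0]
    - [[0,0,1.0],0,0]
    - [[0,0,1.0],0,0]
    - [[0,0,0.6],0,0]
    - [[0,0,0.3],0,0]
    - [[0,0,0.1],0,0]
    - [[0,0,0],0,0]
    - [[0,0,0],0,0]
    - [[0,0,0],0,0]

```text
clock: 44.32
eef_pos: [467.5, -218.0, 144.5]
eef_rot: [3.142, 0.001, 2.561]
wrist_force: [0.1, 0.4, -2.3]
finger_gap: 13.7
```

```bash
python3 go.py 468.3 -217.9 139.3 146.76
```

```text
pos [ 467.5 -218.   144.5] yaw 146.76 | total cm [-0.07  0.05  0.52] norm 0.53 turn 0.0
```

Request:
carry_out:
  deltas:
    - [[-0.06,0.05,0.1],0,0]
    - [[0,0,0.1],0,0]
    - [[0,0,0.1],0,0]
    - [[0,0,0],0,0]
    - [[0,0,0],0,0]
    - [[0,0,0],0,0]

```text
clock: 44.82
eef_pos: [468.1, -217.8, 141.2]
eef_rot: [-3.142, 0.0, 2.561]
wrist_force: [-0.5, -0.5, -2.4]
finger_gap: 13.5
```

```bash
python3 go.py 468.3 -217.9 139.3 146.76; python3 -c "
from h import *
shot('wrist','w13.png')"
```

```text
pos [ 468.1 -217.8  141.2] yaw 146.76 | total cm [-0.02  0.    0.19] norm 0.19 turn 0.0
```

View pics/w13.png

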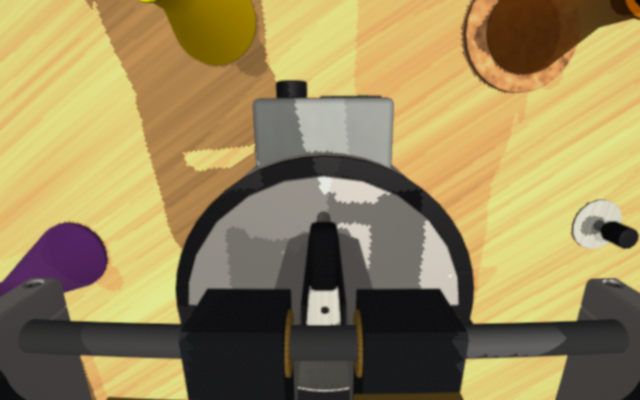

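Request:
carry_out:
  deltas:
    - [[-0.02,0,0.1],0,0]
    - [[0,0,0.05],0,0]
    - [[0,0,0.04],0,0]
    - [[0,0,0],0,0]
    - [[0,0,0],0,0]

```text
clock: 45.28
eef_pos: [468.2, -217.9, 139.2]
eef_rot: [-3.142, -0.0, 2.562]
wrist_force: [0.2, 0.1, -2.8]
finger_gap: 13.8
```

```bash
python3 go.py 468.3 -217.9 139.3 146.76
```

```text
pos [ 468.2 -217.9  139.2] yaw 146.77 | total cm [-0.01  0.   -0.01] norm 0.01 turn 0.01
```

Position and yaw match to 0.1 mm. I'll lower it a touch more until it makes contact.

Request:
carry_out:
  deltas:
    - [[0,0,0.04],0,0]
    - [[0,0,0],0,0]
    - [[0,0,0.02],0,0]
    - [[0,0,0],0,0]
    - [[0,0,0],0,0]

```text
clock: 45.7
eef_pos: [468.3, -217.9, 139.1]
eef_rot: [-3.142, 0.0, 2.562]
wrist_force: [-3.7, 1.1, 5.5]
finger_gap: 13.9
```

Request:
carry_out:
  deltas:
    - [[0,0,-0.03],0,0]
    - [[0,0,0],0,0]
    - [[0,0,0],0,0.3]
    - [[0,0,0],0,0.5]
    - [[0,0,0],0,0.6]
    - [[0,0,0],0,0.6]
    - [[0,0,-0.5],0,0.6]
    - [[0,0,-1.5],0,0.6]
    - [[0,0,-2.5],0,0.6]
    - [[0,0,-2.8],0,0.6]
    - [[0,0,-2],0,0.6]
    - [[0,0,-1],0,0.6]
    - [[0,0,0],0,0.6]
    - [[0,0,0],0,0.6]

```text
clock: 46.87
eef_pos: [468.1, -217.8, 241.3]
eef_rot: [-3.142, -0.0, 2.561]
wrist_force: [-0.8, -0.2, -1.1]
finger_gap: 56.3
```

```bash
python3 go.py 544 246 240 173.86; python3 -c "
from h import *
shot('wrist','w14.png')"
```

```text
pos [ 468.1 -217.8  241.3] yaw 146.76 | total cm [19.07 42.96  0.14] norm 47.0 turn -27.1
```

View pics/w14.png

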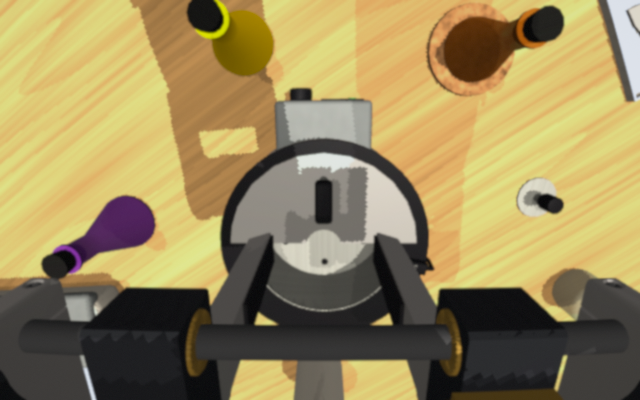

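The plain cover is back, seated evenly on the rim with its handle at (323,200). Next is the cut cover.

Request:
carry_out:
  deltas:
    - [[0.5,1.1,0],0,0.6]
    - [[0.9,2.0,0],0,0.6]
    - [[1.05,2.36,0],0,0.6]
    - [[1.05,2.36,0],0,0.6]
    - [[1.05,2.36,0],0,0.6]
    - [[1.05,2.36,0],0,0.6]
    - [[1.05,2.36,0],0,0.6]
    - [[1.05,2.36,0],0,0.6]
    - [[1.05,2.36,0],0,0.6]
    - [[1.05,2.36,0],0,0.6]
    - [[1.05,2.36,0],0,0.6]
    - [[1.05,2.36,0],0,0.6]
    - [[1.05,2.36,0],0,0.6]
    - [[1.05,2.36,0],0,0.6]
    - [[1.05,2.36,0],0,0.6]
    - [[1.05,2.36,0],0,0.6]
    - [[1.05,2.36,0],0,0.6]
    - [[1.05,2.36,0],0,0.6]
    - [[0.6,1.5,0],0,0.6]
    - [[0.27,0.6,0],0,0.6]

```text
clock: 48.58
eef_pos: [543.4, 248.5, 240.4]
eef_rot: [-3.14, -0.002, 2.563]
wrist_force: [-0.6, -1.2, -0.1]
finger_gap: 56.5
```

Request:
carry_out:
  deltas:
    - [[0,0,0],-3.1,0.6]
    - [[0,0,0],-5,0.6]
    - [[0,0,0],-6,0.6]
    - [[0,0,0],-6,0.6]
    - [[0,0,0],-5,0.6]
    - [[0,0,1],-2,0.6]
    - [[0,0,2],0,0.6]
    - [[0,0,3],0,0.6]
    - [[0,0,3],0,0.6]
    - [[0,0,3],0,0.6]
    - [[0,0,2.5],0,0.6]
    - [[0,0,1.5],0,0.6]
    - [[0,0,0.8],0,0.6]
    - [[0,0,0],0,0.6]
    - [[0,0,0],0,0.6]
    - [[0,0,0],0,0.6]
    - [[0,0,0],0,0.6]

```text
clock: 50.0
eef_pos: [544.7, 246.1, 75.2]
eef_rot: [3.141, 0.002, 3.034]
wrist_force: [-0.4, -0.1, 0.7]
finger_gap: 56.5
```

```bash
python3 go.py 544 246 37.5 173.86
```

```text
pos [544.7 246.1  75.2] yaw 173.86 | total cm [ 0.07 -0.02  3.77] norm 3.77 turn -0.0
```

Request:
carry_out:
  deltas:
    - [[0.03,-0.01,1.0],0,0.6]
    - [[0,0,1.2],0,0.6]
    - [[0,0,0.8],0,0.6]
    - [[0,0,0.4],0,0.6]
    - [[0,0,0.2],0,0.6]
    - [[0,0,0],0,0.6]
    - [[0,0,0],0,0.6]
    - [[0,0,0],0,0.6]
    - [[0,0,0],0,0.6]
    - [[0,0,0],0,0.6]

```text
clock: 50.83
eef_pos: [544.1, 245.9, 38.3]
eef_rot: [3.141, 0.001, 3.034]
wrist_force: [0.1, -0.2, -0.3]
finger_gap: 56.2
```

```bash
python3 go.py 544 246 37.4 173.86
```

```text
pos [544.1 245.9  38.3] yaw 173.86 | total cm [0.01 0.01 0.09] norm 0.09 turn 0.0
```

Request:
carry_out:
  deltas:
    - [[0,0.01,0.05],0,0.4]
    - [[0,0,0],0,0.3]
    - [[0,0,0],0,0.1]
    - [[0,0,0],0,0]
    - [[0,0,0],0,0]
    - [[0,0,0],0,0]
    - [[0,0,0],0,0]
    - [[0,0,0],0,0]
  grip_force: 35

```text
clock: 51.5
eef_pos: [543.9, 246.0, 37.4]
eef_rot: [-3.142, 0.0, 3.034]
wrist_force: [0.5, -0.3, 0.0]
finger_gap: 13.5
```

```bash
python3 go.py 544 246 37.4 173.86
```

```text
pos [543.9 246.   37.4] yaw 173.86 | total cm [-0.01  0.    0.  ] norm 0.01 turn 0.0
```

Request:
carry_out:
  deltas:
    - [[0,0,-0.2],0,0]
    - [[0,0,-0.6],0,0]
    - [[0,0,-1.2],0,0]
    - [[0,0,-2.0],0,0]
    - [[0,0,-2.6],0,0]
    - [[0,0,-2.8],0,0]
    - [[0,0,-2.8],0,0]
    - [[0,0,-2.8],0,0]
    - [[0,0,-2.8],0,0]
    - [[0,0,-2.4],0,0]
    - [[0,0,-1.6],0,0]
    - [[0,0,-0.8],2,0]
    - [[0,0,0],5,0]
    - [[0,0,0],6,0]
    - [[0,0,0],6,0]
    - [[0,0,0],5,0]
    - [[0,0,0],3.1,0]
    - [[0,0,0],0,0]
    - [[0,0,0],0,0]

```text
clock: 53.08
eef_pos: [543.8, 245.9, 264.3]
eef_rot: [3.141, 0.0, 2.563]
wrist_force: [-0.5, -0.3, -2.2]
finger_gap: 13.5
```

```bash
python3 go.py 545.4 -266.5 260 146.77
```

```text
pos [543.8 245.9 264.3] yaw 146.88 | total cm [-28.14 -42.83   0.41] norm 51.25 turn 0.11
```

Request:
carry_out:
  deltas:
    - [[-0.5,-0.8,0],0.1,0]
    - [[-1.0,-1.6,0],0,0]
    - [[-1.57,-2.38,0],0,0]
    - [[-1.57,-2.38,0],0,0]
    - [[-1.57,-2.38,0],0,0]
    - [[-1.57,-2.38,0],0,0]
    - [[-1.57,-2.38,0],0,0]
    - [[-1.57,-2.38,0],0,0]
    - [[-1.57,-2.38,0],0,0]
    - [[-1.57,-2.38,0],0,0]
    - [[-1.57,-2.38,0],0,0]
    - [[-1.57,-2.38,0],0,0]
    - [[-1.57,-2.38,0],0,0]
    - [[-1.57,-2.38,0],0,0]
    - [[-1.57,-2.38,0],0,0]
    - [[-1.57,-2.38,0],0,0]
    - [[-1.57,-2.38,0],0,0]
    - [[-1.57,-2.38,0],0,0]
    - [[-1.0,-1.6,0],0,0]
    - [[-0.52,-0.75,0],0,0]

```text
clock: 54.75
eef_pos: [542.7, -269.1, 263.4]
eef_rot: [-3.141, -0.0, 2.559]
wrist_force: [-0.3, 1.3, -2.8]
finger_gap: 14.3
```

Request:
carry_out:
  deltas:
    - [[0,0,0.5],0,0]
    - [[0,0,1.5],0,0]
    - [[0,0,2.0],0,0]
    - [[0,0,2.0],0,0]
    - [[0,0,1.5],0,0]
    - [[0,0,0.8],0,0]
    - [[0,0,0],0,0]
    - [[0,0,0],0,0]
    - [[0,0,0],0,0]
    - [[0,0,0],0,0]

```text
clock: 55.58
eef_pos: [544.0, -266.5, 181.6]
eef_rot: [3.141, 0.002, 2.56]
wrist_force: [0.4, -0.3, -2.5]
finger_gap: 13.3
```

```bash
python3 go.py 545.4 -266.5 139.5 146.77
```

```text
pos [ 544.  -266.5  181.6] yaw 146.68 | total cm [-0.11  0.08  4.21] norm 4.22 turn -0.09
```

Request:
carry_out:
  deltas:
    - [[-0.07,0.06,0.5],-0.1,0]
    - [[0,0,0.8],0,0]
    - [[0,0,0.6],0,0]
    - [[0,0,0.2],0,0]
    - [[0,0,0],0,0]
    - [[0,0,0],0,0]
    - [[0,0,0],0,0]
    - [[0,0,0],0,0]

```text
clock: 56.25
eef_pos: [544.7, -266.5, 159.8]
eef_rot: [3.142, 0.001, 2.561]
wrist_force: [0.3, -1.0, -2.8]
finger_gap: 13.6
```

```bash
python3 go.py 545.4 -266.5 139.5 146.77; python3 -c "
from h import *
shot('wrist','w15.png')"
```

```text
pos [ 544.7 -266.5  159.8] yaw 146.76 | total cm [-0.06  0.04  2.03] norm 2.03 turn -0.01
```

View pics/w15.png

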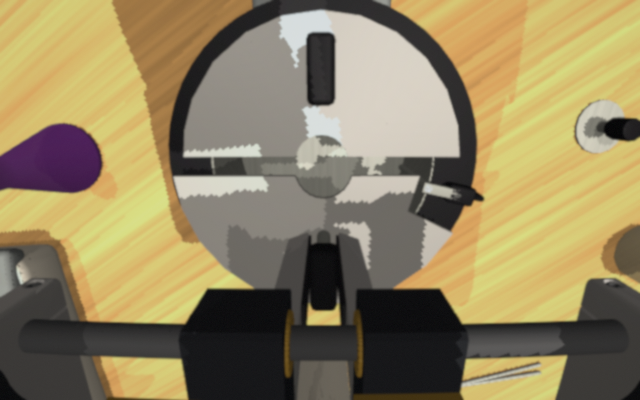

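The cutout lines up around the probe at (450,195), and the slit is parallel. I'll lower the rest of the way.

Request:
carry_out:
  deltas:
    - [[-0.05,0.04,0.4],0,0]
    - [[0,0,0.6],0,0]
    - [[0,0,0.5],0,0]
    - [[0,0,0.2],0,0]
    - [[0,0,0],0,0]
    - [[0,0,0],0,0]
    - [[0,0,0],0,0]
    - [[0,0,0],0,0]

```text
clock: 56.97
eef_pos: [545.3, -266.4, 142.7]
eef_rot: [3.142, 0.0, 2.562]
wrist_force: [-0.0, -0.3, -2.1]
finger_gap: 13.9
```

```bash
python3 go.py 545.4 -266.5 139.5 146.77
```

```text
pos [ 545.3 -266.4  142.7] yaw 146.77 | total cm [-0.02 -0.01  0.32] norm 0.32 turn -0.0
```

Request:
carry_out:
  deltas:
    - [[-0.01,-0.01,0.1],0,0]
    - [[0,0,0.1],0,0]
    - [[0,0,0.06],0,0]
    - [[0,0,0],0,0]
    - [[0,0,0],0,0]
    - [[0,0,0],0,0]

```text
clock: 57.47
eef_pos: [545.2, -266.5, 139.9]
eef_rot: [-3.142, 0.0, 2.561]
wrist_force: [0.9, -0.6, -2.1]
finger_gap: 13.6
```

```bash
python3 go.py 545.4 -266.5 139.5 146.77
```

```text
pos [ 545.2 -266.5  139.9] yaw 146.76 | total cm [-0.02  0.01  0.04] norm 0.04 turn -0.01
```

Request:
carry_out:
  deltas:
    - [[-0.02,0,0.04],0,0]
    - [[0,0,0],0,0]
    - [[0,0,0.03],0,0]
    - [[0,0,0],0,0]
    - [[0,0,0],0,0]

```text
clock: 57.88
eef_pos: [545.4, -266.6, 139.5]
eef_rot: [3.142, 0.0, 2.562]
wrist_force: [-1.5, 0.8, 2.7]
finger_gap: 13.5
```

Request:
carry_out:
  deltas:
    - [[0,0,0],0,0]
    - [[0,0,0],0,0.3]
    - [[0,0,0],0,0.5]
    - [[0,0,0],0,0.6]
    - [[0,0,0],0,0.6]
    - [[0,0,-0.5],0,0.6]
    - [[0,0,-1.5],0,0.6]
    - [[0,0,-2.5],0,0.6]
    - [[0,0,-2.8],0,0.6]
    - [[0,0,-2.8],0,0.6]
    - [[2,0,-2.8],0,0.6]
    - [[2,0,-2],0,0.6]
    - [[1,0,-1],0,0.6]
    - [[0,0,0],0,0.6]
    - [[0,0,0],0,0.6]
    - [[0,0,0],0,0.6]

```text
clock: 59.22
eef_pos: [503.8, -239.4, 297.1]
eef_rot: [-3.141, -0.001, 2.561]
wrist_force: [0.1, -0.9, 0.1]
finger_gap: 56.3
```

```bash
cat > chk.py <<'E'
from h import *
import sys
from go import go
def chk(fn):
    im,d,c=shot('wrist',fn)
    P=cloud(c,d);X,Y,Z=P[...,0],P[...,1],P[...,2]
    v,u=np.mgrid[0:400,0:640];ok=(d>0)&(v<320)
    def comp(name,m,z,mn=100):
        k,l,s,ce=cv2.connectedComponentsWithStats(m.astype(np.uint8))
        for i in range(1,k):
            if s[i,4]>mn:
                cn,_=cv2.findContours((l==i).astype(np.uint8),0,2); cn=max(cn,key=len)
                W=onz(c,cn.reshape(-1,2),z)[:,:2].astype(np.float32)
                (x,y),r=cv2.minEnclosingCircle(W);a=cv2.minAreaRect(W)
                print(name,s[i],'medz',round(float(np.median(Z[l==i])),1),'circ',np.round((x,y,r),1),'rect',np.round(a[0],1),np.round(a[1],1),round(a[2],2))
    near=np.hypot(X-508,Y+242)<110
    comp('handle',ok&near&(Z>138)&(Z<155),145)
    comp('rim',ok&near&(Z>98)&(Z<116),105,500)
    lid=np.hypot(X-634,Y+14)<60
    comp('knob',ok&lid&(Z>32)&(Z<48),40,20)
    comp('liddisc',ok&lid&(im.astype(int).max(2)-im.min(2)<30),3)
    return im,d,c,P
if __name__=='__main__': chk(sys.argv[1])
E
python3 chk.py w16.png; python3 go.py 633.5 -14.5 150
```

```text
handle [314 123  16  38 565] medz 144.2 circ [ 464.8 -214.7   17.2] rect [ 464.5 -214.9] [13.4 33. ] 57.03
handle [317 230  14  34 456] medz 144.1 circ [ 550.4 -269.1   17.8] rect [ 550.3 -269. ] [12.8 34.7] 56.76
rim [  231    91   189   181 22611] medz 108.2 circ [ 511.2 -238.9  101.6] rect [ 507.  -242.1] [191.9 191.1] 13.2
knob [521 153  18  17 234] medz 39.3 circ [633.7 -16.3  11.5] rect [633.9 -16.1] [22.5 19.5] 40.44
liddisc [499 140  39  34 993] medz 3.3 circ [637.4 -11.1  28. ] rect [636.5 -14.6] [50.6 47.3] 4.49
pos [ 503.8 -239.4  296.8] yaw 146.76 | total cm [ 1.45 25.92 14.68] norm 29.83 turn 0.0
```

View pics/w16.png

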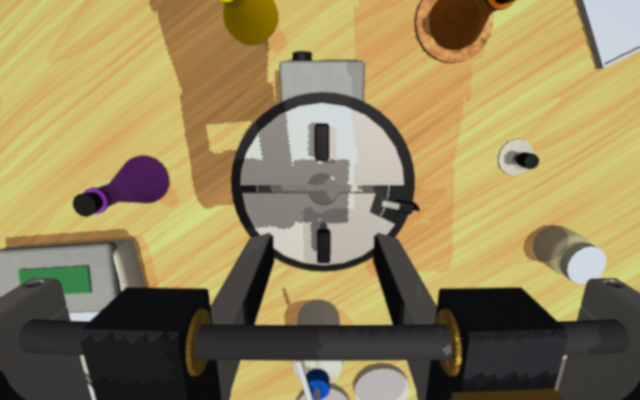

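Both covers are back: the handles are 101.3 mm apart, as at the start (101.2). The slit is even, and the probe sits in the cutout at (395,205). Next is the lid at (518,158).

Request:
carry_out:
  deltas:
    - [[0.05,0.9,0],0,0.6]
    - [[0.1,1.8,0],0,0.6]
    - [[0.13,2.3,0],0,0.6]
    - [[0.13,2.3,0],0,0.6]
    - [[0.13,2.3,0],0,0.6]
    - [[0.13,2.3,0],0,0.6]
    - [[0.13,2.3,0],0,0.6]
    - [[0.13,2.3,1],0,0.6]
    - [[0.13,2.3,2],0,0.6]
    - [[0.13,2.3,2.5],0,0.6]
    - [[0.13,2.3,2.5],0,0.6]
    - [[0.13,1.6,2.5],0,0.6]
    - [[0.06,0.8,1.5],0,0.6]
    - [[0,0,0.6],0,0.6]
    - [[0,0,0],0,0.6]
    - [[0,0,0],0,0.6]
    - [[0,0,0],0,0.6]

```text
clock: 60.68
eef_pos: [632.7, -15.7, 173.5]
eef_rot: [3.141, 0.002, 2.561]
wrist_force: [-0.5, -0.2, 0.2]
finger_gap: 56.6
```

```bash
python3 chk.py w17.png; python3 go.py 634.3 -14.7 31
```

```text
rim [    0   121   123   199 11986] medz 107.4 circ [ 527.  -187.4   78.7] rect [ 527.  -184.5] [148.1  87.2] 0.01
rim [   0  251   53   46 1605] medz 108.1 circ [ 544.  -232.6   33.2] rect [ 537.6 -231.1] [63.8 31.5] 76.73
knob [316 186  22  23 399] medz 39.4 circ [635.3 -13.1  10.3] rect [635.  -13.1] [18.5 20. ] 56.72
liddisc [ 302  164   49   48 1841] medz 2.8 circ [635.5 -13.7  24.4] rect [635.5 -13.5] [47.3 47.5] 56.72
liddisc [ 104  234  169   86 5831] medz 226.3 circ [ 636.3 -198.8  110.5] rect [ 666.7 -203.5] [220.7  86.3] 81.19
liddisc [ 374  234  180   86 6197] medz 229.1 circ [806.8  60.2 117. ] rect [824.3  34.4] [233.5  87.9] 34.09
pos [632.7 -15.7 173.6] yaw 146.71 | total cm [-0.05  0.16 14.26] norm 14.26 turn 0.0
```

View pics/w17.png

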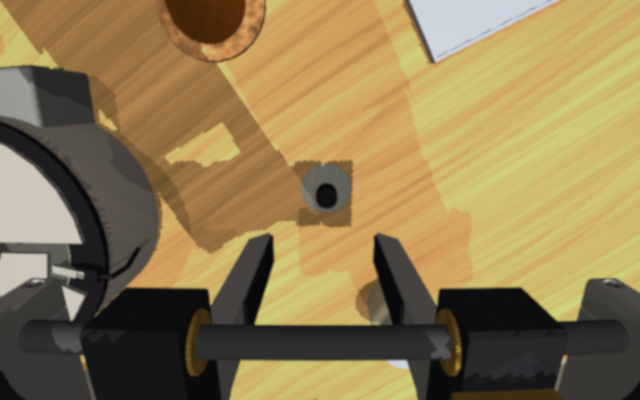

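Request:
carry_out:
  deltas:
    - [[-0.1,0.34,1.0],0,0.6]
    - [[0,0,2.0],0,0.6]
    - [[0,0,2.4],0,0.6]
    - [[0,0,2.4],0,0.6]
    - [[0,0,2.2],0,0.6]
    - [[0,0,1.6],0,0.5]
    - [[0,0,1.0],0,0.5]
    - [[0,0,0.7],0,0.5]
    - [[0,0,0.4],0,0.5]
    - [[0,0,0.2],0,0.5]
    - [[0,0,0],0,0.5]
    - [[0,0,0],0,0.5]
    - [[0,0,0],0,0.5]

```text
clock: 61.82
eef_pos: [635.4, -12.8, 33.9]
eef_rot: [3.141, 0.001, 2.561]
wrist_force: [0.7, -0.3, -0.5]
finger_gap: 47.1
```

```bash
python3 go.py 635.4 -13.4 31; python3 chk.py w18.png
```

```text
pos [635.4 -12.8  33.9] yaw 146.76 | total cm [-0.03 -0.05  0.29] norm 0.3 turn 0.0
knob [246 247  33  46 514] medz 40.4 circ [619.9 -36.1  12.7] rect [619.5 -33. ] [24.3 15. ] 4.15
knob [369 247  31  46 495] medz 40.7 circ [651.1  11.3  12.8] rect [651.6  12.1] [14.2 24.4] 55.3
knob [ 302  248   40   41 1277] medz 39.2 circ [633.9 -13.   10.9] rect [634.2 -12.7] [19.  21.4] 56.77
liddisc [  114   203   249   117 11152] medz 39.9 circ [623.5 -73.3  85.2] rect [632.6 -74.1] [169.4  54.1] 84.97
liddisc [ 366  233  167   87 5910] medz 90.6 circ [701.8  41.   62.7] rect [711.4  25.7] [125.1  50.4] 32.17
```

View pics/w18.png

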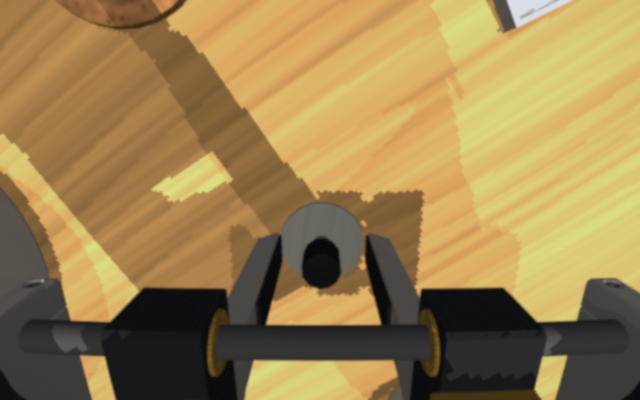

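Request:
carry_out:
  deltas:
    - [[0.05,-0.03,0.2],0,0.5]
    - [[0,0,0],0,0.5]
    - [[0,0,0],0,0.5]
    - [[0,0,0],0,0.3]
    - [[0,0,0],0,0.2]
    - [[0,0,0],0,0.1]
    - [[0,0,0],0,0.1]
    - [[0,0,0],0,0.1]
    - [[0,0,0],0,0.1]
    - [[0,0,0],0,0.1]
  grip_force: 25

```text
clock: 62.7
eef_pos: [634.5, -12.8, 31.1]
eef_rot: [-3.142, 0.0, 2.561]
wrist_force: [-0.5, 0.5, 0.9]
finger_gap: 19.2
```

```bash
python3 go.py 635.4 -13.4 31; python3 chk.py w19.png
```

```text
pos [634.5 -12.8  31.1] yaw 146.76 | total cm [-0.11 -0.    0.01] norm 0.11 turn 0.0
knob [ 275  249   98   46 2182] medz 39.3 circ [630.7  -9.9  23. ] rect [634.2 -12.1] [46.1 23.8] 56.78
liddisc [  176   205   295   115 13653] medz 68.6 circ [678.2 -41.2  93.2] rect [646.8 -20.5] [186.4  75.3] 56.76
```

View pics/w19.png

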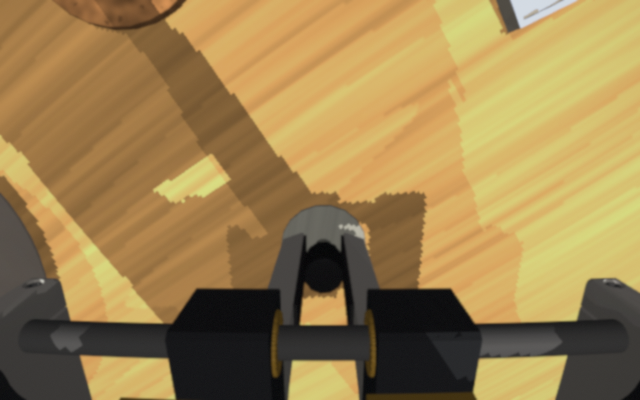

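Request:
carry_out:
  deltas:
    - [[0,0,-0.2],0,0.1]
    - [[0,0,-0.6],0,0.1]
    - [[0,0,-1.4],0,0.1]
    - [[0,0,-2.2],0,0.1]
    - [[0,0,-2.6],0,0.1]
    - [[0,0,-2.8],0,0.1]
    - [[0,0,-2.8],0,0.1]
    - [[0,0,-2.6],0,0.1]
    - [[0,0,-2.2],0,0.1]
    - [[0,0,-1.6],0,0.1]
    - [[0,0,-0.8],0,0.1]
    - [[0,0,0],0,0.1]
    - [[0,0,0],0,0.1]

```text
clock: 63.83
eef_pos: [634.3, -12.7, 229.0]
eef_rot: [3.142, -0.0, 2.561]
wrist_force: [-0.2, -0.4, -1.7]
finger_gap: 19.4
```

```bash
python3 go.py 507.6 -242 200 146.76
```

```text
pos [634.3 -12.7 229. ] yaw 146.76 | total cm [ -1.97 -26.12   2.9 ] norm 26.35 turn 0.0
```

Request:
carry_out:
  deltas:
    - [[-0.05,-0.6,0],0,0.1]
    - [[-0.1,-1.4,0],0,0.1]
    - [[-0.16,-2.1,0],0,0.1]
    - [[-0.16,-2.1,0],0,0.1]
    - [[-0.16,-2.1,0],0,0.1]
    - [[-0.16,-2.1,0],0,0.1]
    - [[-0.16,-2.1,0],0,0.1]
    - [[-0.16,-2.1,0],0,0.1]
    - [[-0.16,-2.1,0],0,0.1]
    - [[-0.16,-2.1,0],0,0.1]
    - [[-0.16,-2.1,0],0,0.1]
    - [[-0.16,-2.1,0],0,0.1]
    - [[-0.12,-1.6,0],0,0.1]
    - [[-0.07,-1.0,0],0,0.1]
    - [[-0.03,-0.52,0],0,0.1]
    - [[0,0,0.5],0,0.1]
    - [[0,0,1.2],0,0.1]
    - [[0,0,1.2],0,0.1]
    - [[0,0,0],0,0.1]
    - [[0,0,0],0,0.1]

```text
clock: 65.5
eef_pos: [507.8, -241.4, 199.6]
eef_rot: [-3.142, -0.001, 2.562]
wrist_force: [-0.4, -0.2, -1.2]
finger_gap: 19.5
```

Request:
carry_out:
  deltas:
    - [[0,0,0],0,0.1]
    - [[0,0,0],0,0.1]
    - [[0,0,0],0,0.1]

```text
clock: 65.75
eef_pos: [508.0, -242.0, 200.8]
eef_rot: [3.142, 0.001, 2.562]
wrist_force: [0.5, 0.6, -1.1]
finger_gap: 18.9
```

```bash
python3 chk.py w20.png; python3 go.py 507.6 -242 140 146.76
```

```text
handle [ 310  122   23   55 1188] medz 144.2 circ [ 464.8 -215.2   17.2] rect [ 464.9 -215. ] [13.6 33.5] 56.25
handle [314 291  20  25 458] medz 144.1 circ [ 555.8 -272.6   11.3] rect [ 556.3 -272.9] [13.6 19.5] 56.77
rim [  198    79   255   210 33451] medz 108.2 circ [ 511.2 -238.5  101.6] rect [ 498.5 -231.9] [200.2 164.1] 56.78
rim [301 282  46  37 754] medz 107.8 circ [ 575.7 -285.9   23.8] rect [ 575.3 -285.8] [38.4 34. ] 58.51
pos [ 508.  -242.   200.6] yaw 146.77 | total cm [ 0.04 -0.02  6.06] norm 6.06 turn 0.01
```

View pics/w20.png

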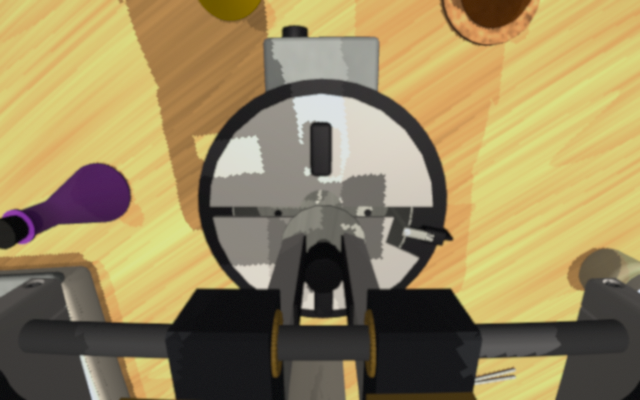

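Request:
carry_out:
  deltas:
    - [[0.04,-0.02,0.6],0,0.1]
    - [[0,0,1.2],0,0.1]
    - [[0,0,1.4],0,0.1]
    - [[0,0,1.2],0,0.1]
    - [[0,0,0.7],0,0.1]
    - [[0,0,0.3],0,0.1]
    - [[0,0,0.1],0,0.1]
    - [[0,0,0],0,0.1]
    - [[0,0,0],0,0.1]
    - [[0,0,0],0,0.1]

```text
clock: 66.63
eef_pos: [507.6, -242.1, 145.7]
eef_rot: [3.142, 0.001, 2.561]
wrist_force: [-0.6, -0.6, -1.2]
finger_gap: 19.3
```

```bash
python3 go.py 507.6 -242 140 146.76
```

```text
pos [ 507.6 -242.1  145.7] yaw 146.76 | total cm [0.   0.01 0.57] norm 0.57 turn 0.0
```

Request:
carry_out:
  deltas:
    - [[0,0,0.15],0,0.1]
    - [[0,0,0.1],0,0.1]
    - [[0,0,0.1],0,0.1]
    - [[0,0,0.1],0,0.1]
    - [[0,0,0.05],0,0.1]
    - [[0,0,0],0,0.1]
    - [[0,0,0],0,0.1]
    - [[0,0,0],0,0.1]

```text
clock: 67.3
eef_pos: [507.3, -242.0, 140.1]
eef_rot: [-3.142, 0.0, 2.561]
wrist_force: [-0.4, -0.4, -0.6]
finger_gap: 19.3
```

Request:
carry_out:
  deltas:
    - [[0,0,0.04],0,0.1]
    - [[0,0,0],0,0.1]
    - [[0,0,0.03],0,0.1]
    - [[0,0,0],0,0.1]
    - [[0,0,0],0,0.1]

```text
clock: 67.72
eef_pos: [507.4, -242.0, 140.0]
eef_rot: [3.142, 0.0, 2.561]
wrist_force: [-4.1, 1.1, 7.0]
finger_gap: 18.9
```

Request:
carry_out:
  deltas:
    - [[0,0,-0.03],0,0.1]
    - [[0,0,0],0,0.25]
    - [[0,0,0],0,0.35]
    - [[0,0,0],0,0.5]
    - [[0,0,0],0,0.5]
    - [[0,0,0],0,0.5]
    - [[0,0,-0.5],0,0.5]
    - [[0,0,-1.5],0,0.5]
    - [[0,0,-2.5],0,0.5]
    - [[0,0,-2.8],0,0.5]
    - [[0,0,-2.8],0,0.5]
    - [[0,0,-2.8],0,0.5]
    - [[0,0,-2.0],0,0.5]
    - [[0,0,-1.0],0,0.5]
    - [[0,0,0],0,0.5]
    - [[0,0,0],0,0.5]
    - [[0,0,0],0,0.5]

```text
clock: 69.13
eef_pos: [507.0, -241.8, 297.1]
eef_rot: [-3.141, -0.002, 2.562]
wrist_force: [-0.1, -0.2, -0.1]
finger_gap: 47.1
```

```bash
cat >> chk.py <<'E'
    import numpy as np
    f=None
E
python3 - <<'E'
from chk import *
im,d,c,P=chk('w21.png')
X,Y,Z=P[...,0],P[...,1],P[...,2]
v,u=np.mgrid[0:400,0:640]
m=(d>0)&(v<320)&(np.hypot(X-508,Y+242)<30)
k=m&(Z>144)&(Z<158)
cn,_=cv2.findContours(k.astype(np.uint8),0,2);cn=max(cn,key=len);print('knob',cv2.minEnclosingCircle(onz(c,cn.reshape(-1,2),149)[:,:2].astype(np.float32)))
cv2.imwrite('pics/w21c.png',cv2.resize(im[60:320,180:460],None,fx=2.2,fy=2.2)[...,::-1])
im,_,_=shot('scene');cv2.imwrite('pics/s3c.png',cv2.resize(im[120:320,150:510],None,fx=2.2,fy=2.2)[...,::-1])
E
```

```text
Traceback (most recent call last):
  File "chk.py", line 24
    import numpy as np
IndentationError: unexpected indent
```

```bash
head -n -2 chk.py > c2 && mv c2 chk.py
python3 - <<'E'
from chk import *
im,d,c,P=chk('w21.png')
X,Y,Z=P[...,0],P[...,1],P[...,2]
v,u=np.mgrid[0:400,0:640]
m=(d>0)&(v<320)&(np.hypot(X-508,Y+242)<30)
k=m&(Z>144)&(Z<158)
cn,_=cv2.findContours(k.astype(np.uint8),0,2);cn=max(cn,key=len);print('knob',cv2.minEnclosingCircle(onz(c,cn.reshape(-1,2),149)[:,:2].astype(np.float32)))
cv2.imwrite('pics/w21c.png',cv2.resize(im[60:320,180:460],None,fx=2.2,fy=2.2)[...,::-1])
im,_,_=shot('scene');cv2.imwrite('pics/s3c.png',cv2.resize(im[120:320,150:510],None,fx=2.2,fy=2.2)[...,::-1])
E
```

```text
handle [315 119  15  38 561] medz 144.2 circ [ 465.1 -214.7   17.1] rect [ 464.8 -215. ] [12.7 32.8] 56.78
handle [313 183  22  23 377] medz 148.2 circ [ 509.2 -242.1   10.7] rect [ 509.  -242.4] [19.2 21.2] 67.33
handle [317 226  15  34 466] medz 144.0 circ [ 550.1 -269.2   17.8] rect [ 550.1 -268.7] [13.6 34.5] 56.5
rim [  231    88   190   181 23160] medz 108.3 circ [ 511.4 -238.9  101.7] rect [ 507.7 -241.8] [193.2 191.2] 18.29
knob ((508.66748046875, -242.1326446533203), 9.99670124053955)
```

View pics/w21c.png

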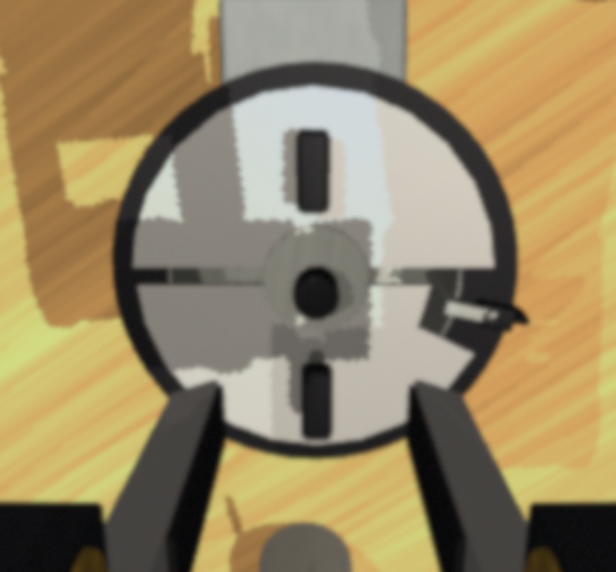

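View pics/s3c.png

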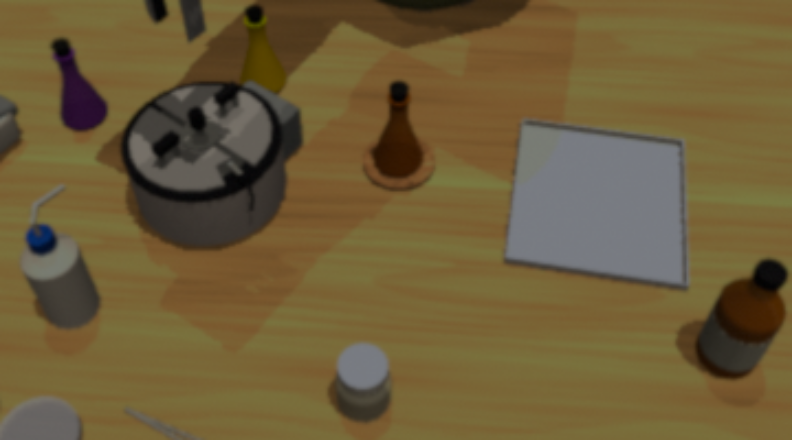

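Everything is in place: the lid's knob is within about 1 mm of the bath axis, and the flask, bottles and jar are undisturbed. I'm handing the job in.

```bash
python3 -c "
from h import *
print(manip.read_state()['clock']); print(workorder.sign_off())"
```

```text
69.2333
the job is handed in; nothing more can be done
None
```

I did the whole job in the order asked and handed it in at 69.2 s of the 138 s allowed. No verdict was reported.

- **Covers out:** I lifted the cut-corner cover first, then the plain one. Both were set flat and side by side in the drip tray.
- **Flask:** It was set down gently and stands upright, close to centred on the cork mat. I had planned to hold it by the neck, but the pads bore on its rim, so I carried it by the rim. It hung upright throughout.
- **Covers back:** Each went back to within 0.2 mm of the arm position where I had picked it up. The handles are 101.3 mm apart, against 101.2 mm at the start. The slit works out at about 7 mm, and the cutout sits round the probe.
- **Lid:** It went on last and lies flat. Its knob measured about 1 mm from the bath axis, which is about what the cameras can resolve.
- **Bystanders:** In the last picture the two bottles and the jar look undisturbed. I checked this by eye only, without measuring them.

The readings taken at each set-down showed at most about 14 N vertical force. No final check failed. The only disagreement was between cameras: the top and scene views differed from the wrist view by 2–6 mm, so I relied on the wrist view and the recorded arm positions.

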